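# Slide the slim specimen tower home on its snap catch

### The job

The slim specimen drawer tower stands loose on the mat: push it low down at its foot so that it slides along upright, its foot staying flat on the mat, in between the two steel guides beside the drawer unit, and ease it on until it snaps into the sprung catch and its foot rests against the catch's rubber buffers. How far out the catch is set is not known, so feel for the snap and for the stop behind it, and never push the tower harder than 20 N. Leave the ore, the mold, the trivet and the tweezer where they lie, and let go of the tower at the end.

Things in the scene. Friction and masses are not known exactly. Their poses are not given: they have to be found in the camera images.
- tower: Loose slim grey plastic drawer tower, 0.48 to 0.69 kg, 300 mm tall, seven drawers facing its +x. Black foot 96 mm (x) by 92 mm (y), 40 mm high, flat upright faces; the body above is set back 4 mm all round. Origin: centre of its underside on the mat, z up. It starts outside the lane, up to 25 mm off its centre line and turned up to 0.3 rad against it; sliding it takes 3 to 8 N.
- push_face (a point): Middle of the tower's flat -y foot face, 46 mm from the tower's axis, 20 mm above the mat: the place to push. Axes as the tower's. Pushed higher than about 60 mm above the mat the tower rocks, from about 90 mm it topples.
- strike (a point): Centre of the tower's steel ball strike: 16 mm ball on a 7 mm neck that stands out of the middle of the foot's +y face; 66 mm from the tower's axis along its +y, 24 mm above the mat. Axes as the tower's.
- dock: Fixed specimen drawer unit (150 x 170 mm, 190 mm tall, grey) with two fixed steel guides standing 18 mm high on the mat beside it. Origin: on the mat (3 mm above the work surface) at the foot of the unit's side panel, on the centre line of the lane between the guides. z up; +y points out of the lane into the unit: the tower is slid along it, its own +y the same way.
- lane_mouth (a point): Middle of the lane's mouth, on the mat, at y = -151 mm of the dock; axes as the dock's. Here the guides stand 132 mm apart; they close in to 100 mm (2 mm clear of the tower's foot on each side) at y = -120 mm and run straight to the unit.
- lane_inner (a point): Point on the lane's centre line at y = -40 mm of the dock, on the mat; axes as the dock's. The snap catch, a black housing 86 mm wide and 38 mm high, is clamped on a slotted strip in the lane. Its front, two rubber buffers, is set anywhere from this point to 40 mm nearer the mouth: the setting is not measured. Seated, the tower's foot touches the buffers, its axis 46 mm before them.
- roller_l (a joint): Travel (m) of the catch's sprung roller on the dock's -x side, outwards: 0 free, nearly 0.005 as the ball's middle passes, 0.001 to 0.002 when seated behind the ball. The ball meets the rollers 19 mm before the seat: the push rises by 6 to 10 N, falls away from about 9 mm before it as the rollers begin to draw the ball in, and rises steeply when the foot meets the buffers.
- roller_r (a joint): The same for the catch's roller on the dock's +x side. The two upright 12 mm rollers sit 11 mm behind the buffer face on a head that floats 4 mm to either side.
- ore: Bystander: lump of raw copper ore about 55 x 45 x 40 mm, loose on the mat beside the lane. Origin: centre of its underside.
- mold: Bystander: orange silicone cabochon mold, 80 x 110 x 14 mm slab with six round hollows, loose on the mat. Origin: centre of its underside.
- trivet: Bystander: round ceramic trivet, 110 mm across, 12 mm high, loose on the mat. Origin: centre of its underside.
- tweezer: Bystander: stainless steel tweezer, 130 mm long (along its y), 22 mm wide at most, 9 mm high, lying on the mat. Origin: middle of its underside.
Things that resemble listed ones, but are neither listed nor needed, are in the scene too. Of the things that look like the part that bears roller_l, the middle-sized one is meant.

How it is judged:
By the outcome, as a careful person would: the job done as asked, in the order asked, and still so for the second after the job is handed in, with the robot touching nothing.
It also fails if it takes over 72 s, if anything falls off the work surface, if the arm or the gripper's body presses on something with over 40 N, if the wrist force passes 120 N, or if a joint passes its speed limit or range.

### The arm

A 6-joint arm with a two-finger parallel gripper is mounted at the origin on the work surface. World frame = base frame: x ahead of the robot, y to its left, z up, the work surface at z = 0. Lengths are in m, angles in rad, forces in N, time in s.
With the tool pointing down it reaches from about 0.375 to 0.9 m from the base axis. Payload 3.1 kg.
Tool frame: the origin (TCP) lies midway between the tips of the shut fingers; the grasp point (between the pads) lies manip.grip_depth behind it (manip.grip_depth is the distance from the TCP to the grasp point, in m); z points along the fingers, y is the direction in which the jaws open and shut (so a half turn about z gives the same grasp; the last joint's range is limited). The gripper opens to 85 mm and grips with 20 to 120 N. Pads are 22 mm wide; open, the fingers measure 114 mm over their backs; the gripper's body (76 mm by 85 mm) begins 54 mm behind the grasp point. The pads swing forward as they close: fully open they stand 13 mm farther back than shut.
Start: joints at [1.087, 0.527, 1.433, -0, 1.181, -0.178], TCP at [0.188, 0.596, 0.201] pointing down, gripper open.
Joint ranges: [-3.08, 3.08], [-0.75, 2.2], [0.22, 2.44], [-1.43, 4.57], [0, 2.65], [-2.85, 2.85]. Speed limits (rad/s): [2.79, 2.79, 3.14, 3.14, 3.14, 3.14].

### API

Orientations are given as a unit quaternion [x, y, z, w].
In Python, from station import manip, vision gives the robot as it stands.
- The arm moves only by the shell command python3 -m crank 'ROWS' [FORCE]. ROWS is JSON, a list of rows, each an object with "grip": the closure, from 0 (fully open) to 1 (shut); "offset": the shift along the tool's x, y, z in mm, a list of three; "angular": the turn, a rotation vector about the tool's x, y, z in degrees, a list of three. A call has 1 to 10 rows; each row is the pose to reach, as a shift and turn from the pose commanded when the call began, along the tool's axes at that moment; what a row does not reach only later rows make up. A row lasts 1/10 s, in which the tool goes at most 50 mm and 8.59 degrees, less where a joint would pass 70% of its speed; a pose out of reach is approached as far as the arm can. A call with a gripper value outside its range is refused whole. The fingers move at their own pace and stop on an object; FORCE is the grip in N (left out, the last holds). Time passes only in rows, so rows that repeat a pose let the fingers close. It gives the time, the measured TCP pose, the force and the opening at its end, in the units of the state.
- manip.sense(): the state, without advancing time (a new reading comes with each control period).
- vision.snapshot(name): name is "scene" or "top" or "wrist"; returns a dict with "pixels" (400x640x3 uint8, red, green, blue), "intrinsics" (3x3 intrinsics, pixels), "R" (3x3) and "t" (3): a world point X has camera coordinates R X + t. Camera axes: x right, y down, z forward; pixel columns grow to the right and rows downward; lengths in m; the calibration is good to about 2 mm. A picture is of the moment at which its call begins. There is no depth.
- manip.sign_off(): hands the job in, once; it reports no verdict.
The state is a dict: "t": time; "q": joint angles; "qd": joint speeds; "tau": joint torques, N m; "tcp_pos": TCP position; "tool_rot": TCP orientation; "force": force on the tool from outside, world axes, zero at the start; "ft_torque": the same for the moment, N m; "finger_gap": opening from 0.0 (shut) to 1.0 (fully open).
Only numpy, scipy, OpenCV 4.12 (cv2) and the standard library are available. Lean on these libraries where they do the work, as an engineer would, in place of code of your own. Each camera call takes 0.05 s, during which the arm holds its last target.

## Working session

There is one attempt and no reset: what is moved stays moved. The work goes in short steps, Python scripts to look and compute and a shell command to move; the robot and the scene stay as the last step left them, time stands still between calls to the robot, and variables do not carry over. Pictures are saved under pics/ and viewed, and the job is handed in when it is done.

```bash
ls; mkdir -p pics; python3 - <<'E'
from station import manip, vision
import cv2
print(manip.sense(), manip.grip_depth)
for n in ["scene","top","wrist"]:
    s=vision.snapshot(n); cv2.imwrite(f"pics/{n}0.png",s["pixels"][:,:,::-1]); print(n,s["intrinsics"],s["R"],s["t"])
E
```

```text
pics
{'t': 0.0, 'q': array([ 1.08651204e+00,  5.28473777e-01,  1.43391808e+00,  1.10073391e-06,
        1.18140069e+00, -1.78521378e-01]), 'qd': array([ 0.00011603,  0.00100325, -0.00106163, -0.00077637, -0.00115553,
        0.00252391]), 'tau': array([-1.12495334e-03, -4.42355025e+01, -1.78023255e+01, -5.05363987e-04,
        8.44023773e-03, -8.90442834e-06]), 'tcp_pos': array([0.18774798, 0.59530437, 0.199824  ]), 'tool_rot': array([ 1.52286724e-01,  9.88335745e-01, -1.03993126e-03, -3.58371332e-04]), 'force': array([-0.70565888, -1.21198113, -0.48392451]), 'ft_torque': array([ 0.0104473 , -0.0037816 ,  0.00367887]), 'finger_gap': 0.9977157755607152} 0.0187
scene [[445.58316334   0.         317.07803359]
 [  0.         445.58316334 193.43922728]
 [  0.           0.           1.        ]] [[-0.60746164  0.79414871  0.01783786]
 [ 0.62142713  0.48909102 -0.6120607 ]
 [-0.49479155 -0.36071846 -0.79060958]] [ 0.33490572 -0.33303134  1.29958426]
top [[381.13816557   0.         315.32988126]
 [  0.         381.13816557 192.92272316]
 [  0.           0.           1.        ]] [[-0.02883621 -0.99936903  0.02073667]
 [-0.99824109  0.02771622 -0.0524074 ]
 [ 0.05179959 -0.02221142 -0.99841046]] [0.03848868 0.56725495 0.98464544]
wrist [[290.03808384   0.         319.78671093]
 [  0.         290.03808384 200.50396288]
 [  0.           0.           1.        ]] [[ 0.30010274  0.95390415 -0.00228316]
 [ 0.90142821 -0.282809    0.32778994]
 [ 0.31203449 -0.10042877 -0.94474787]] [-0.62351325 -0.04383939  0.38065854]
```

View pics/scene0.png

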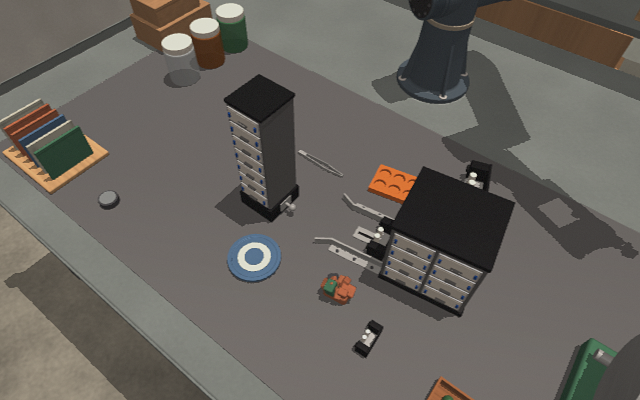

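View pics/top0.png

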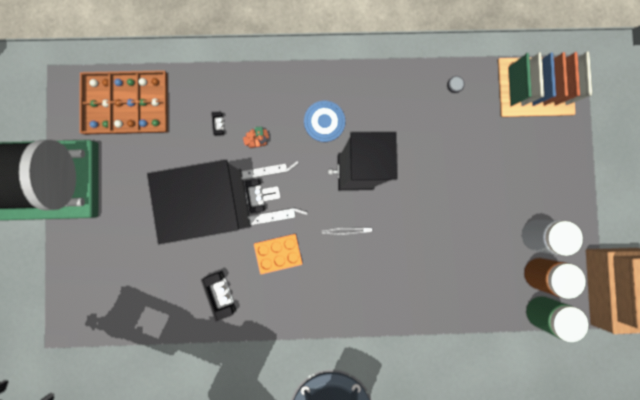

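View pics/wrist0.png

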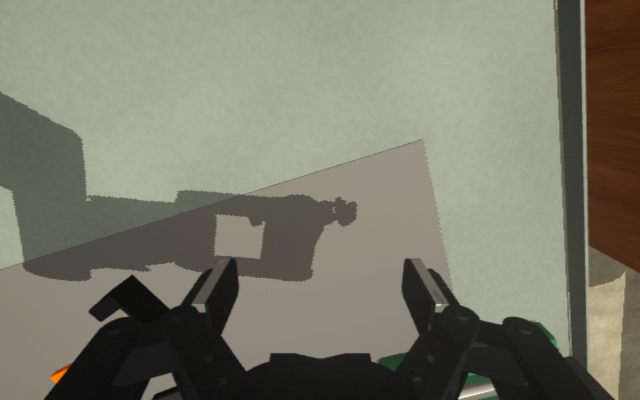

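The tower is at about top(370,160), scene(265,150), with its drawers facing world +x and its strike pointing to the lane. Three catch-like things can be seen in the top view: small at (218,123), large at (220,293), and the middle-sized one in the lane at (262,195). I want the lane one. Next I'll take close crops for measuring.

```bash
python3 - <<'E'
import cv2
a=cv2.imread("pics/top0.png"); s=cv2.imread("pics/scene0.png")
cv2.imwrite("pics/c1.png",cv2.resize(a[115:255,235:410],None,fx=4.5,fy=4.2,interpolation=cv2.INTER_CUBIC)[:, :])
c=s[60:285,215:405]
cv2.imwrite("pics/c2.png",cv2.resize(s[70:225,215:345],None,fx=3.8,fy=3.8,interpolation=cv2.INTER_CUBIC))
cv2.imwrite("pics/c3.png",cv2.resize(s[170:285,305:405],None,fx=5,fy=5,interpolation=cv2.INTER_CUBIC))
E
```

```text
(no output)
```

View pics/c1.png

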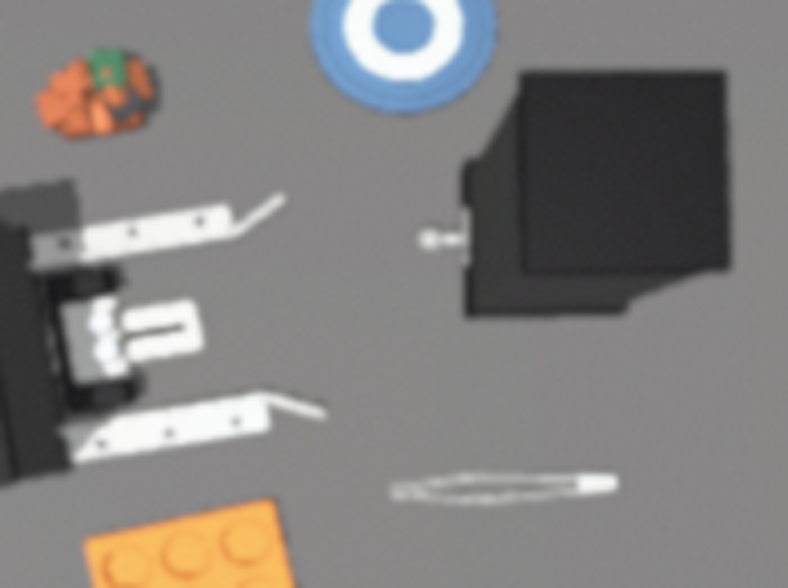

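View pics/c2.png

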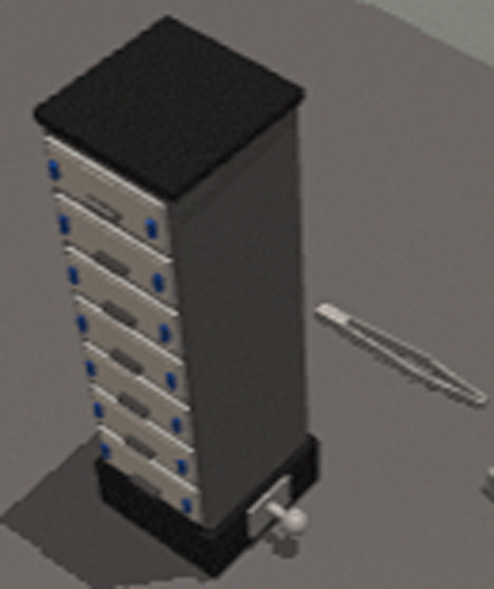

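View pics/c3.png

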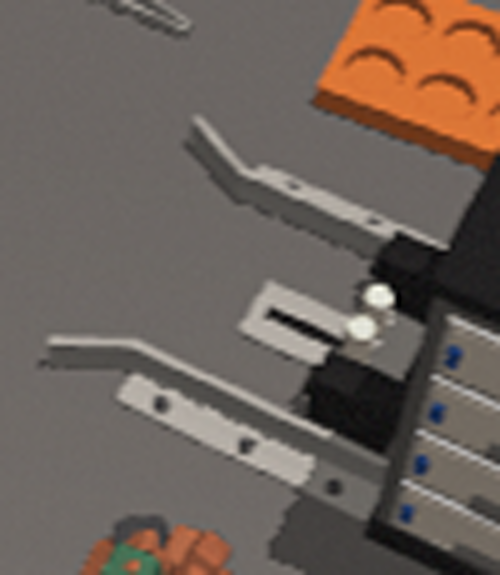

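```bash
cat > h.py <<'E'
import numpy as np
from scipy.optimize import least_squares
from scipy.spatial.transform import Rotation as Ro
C={}
C['top']=(np.array([[381.138,0,315.33],[0,381.138,192.923],[0,0,1]]),np.array([[-0.02883621,-0.99936903,0.02073667],[-0.99824109,0.02771622,-0.0524074],[0.05179959,-0.02221142,-0.99841046]]),np.array([0.03848868,0.56725495,0.98464544]))
C['scene']=(np.array([[445.583,0,317.078],[0,445.583,193.439],[0,0,1]]),np.array([[-0.60746164,0.79414871,0.01783786],[0.62142713,0.48909102,-0.6120607],[-0.49479155,-0.36071846,-0.79060958]]),np.array([0.33490572,-0.33303134,1.29958426]))
def proj(c,X):
    K,R,t=C[c]; p=K@(R@np.asarray(X)+t); return p[:2]/p[2]
def unproj(c,uv,z):
    K,R,t=C[c]; d=R.T@np.linalg.inv(K)@np.array([uv[0],uv[1],1]); o=-R.T@t
    return o+d*(z-o[2])/d[2]
def w(pose,p):
    x,y,a=pose; c,s=np.cos(a),np.sin(a); return np.array([x+c*p[0]-s*p[1],y+s*p[0]+c*p[1],p[2]+.003])
def fit(obs,p0):
    f=lambda q:np.concatenate([proj(c,w(q,P))-uv for c,uv,P in obs])
    r=least_squares(f,p0,loss='soft_l1'); return r.x,r.fun.reshape(-1,2)
def local(dock,p):  # world xy -> dock frame
    x,y,a=dock;d=np.array(p[:2])-[x,y];c,s=np.cos(a),np.sin(a);return np.array([c*d[0]+s*d[1],-s*d[0]+c*d[1]])
E
python3 - <<'E'
from h import *
T=lambda u,v:('top',np.array([235+u/4.5,115+v/4.2]))
S=lambda u,v:('scene',np.array([215+u/3.8,70+v/3.8]))
S2=lambda u,v:('scene',np.array([305+u/5,170+v/5]))
o=[(*T(463,162),(.048,.046,.04)),(*T(463,318),(-.048,.046,.04)),(*T(430,238),(0,.066,.024)),
(*S(215,577),(.048,.046,0)),(*S(98,497),(.048,-.046,0)),(*S(317,470),(-.048,.046,0)),(*S(318,436),(-.048,.046,.04)),(*S(96,460),(.048,-.046,.04)),(*S(293,520),(0,.066,.024)),
(*T(520,70),(.044,.042,.3)),(*T(727,70),(.044,-.042,.3)),(*T(732,268),(-.044,-.042,.3)),(*T(524,273),(-.044,.042,.3))]
tw,r=fit(o,[.6,-.1,0]); print("tower",tw);print(r.round(1))
d=[(*T(283,197),(.066,-.151,.018)),(*T(325,413),(-.066,-.151,.018)),(*T(235,232),(.05,-.12,.018)),(*T(265,398),(-.05,-.12,.018)),
(*S2(195,120),(-.066,-.151,.018)),(*S2(50,342),(.066,-.151,.018)),(*S2(248,178),(-.05,-.12,.018)),(*S2(138,345),(.05,-.12,.018)),(*S2(385,400),(.05,0,.018))]
dk,r=fit(d,[.5,.2,0]); print("dock",dk);print(r.round(1))
print("tower in dock",local(dk,tw),tw[2]-dk[2])
for n,uv,z in [("rollL",T(102,320),.035),("rollR",T(108,352),.035),("tweezTop",T(615,483),.008),("twL",T(395,490),.008),("triv",T(403,25),.01),("ore",T(100,90),.03),("moldc",T(275,500),.017)]:
    W=unproj(*uv,z); print(n,W.round(3),local(dk,W).round(3))
# housing front faces
for uv in [T(120,275),T(140,395),T(135,375)]: W=unproj(*uv,.041); print(local(dk,W))
for uv in [S2(372,258),S2(310,372),S2(377,295),S2(360,325)]: W=unproj(*uv,.041); print(local(dk,W))
E
```

```text
tower [ 0.62014768 -0.08282948 -0.00696971]
[[-0.2 -0.9]
 [ 0.7 -0.7]
 [-0.6  0.4]
 [-0.3 -0. ]
 [ 0.1  0.1]
 [ 0.5  1.1]
 [ 0.  -0.9]
 [-1.5 -1. ]
 [-0.1 -0.7]
 [ 0.2  1.2]
 [-1.4  0.4]
 [-1.  -0.2]
 [ 0.6 -0.5]]
dock [0.56160452 0.20779935 0.14205285]
[[-0.7  0.7]
 [-1.5 -0.9]
 [-0.7  0.4]
 [-1.  -1.3]
 [-0.6 -0.7]
 [-0.2 -2.2]
 [-2.1 -1.8]
 [-1.2 -2.1]
 [ 1.5 12. ]]
tower in dock [ 0.01680754 -0.29598974] -0.14902256390597204
rollL [0.576 0.17  0.035] [ 0.009 -0.039]
rollR [0.556 0.167 0.035] [-0.011 -0.039]
tweezTop [ 0.467 -0.123  0.008] [-0.141 -0.314]
twL [0.466 0.006 0.008] [-0.123 -0.187]
triv [ 0.759 -0.008  0.01 ] [ 0.165 -0.241]
ore [0.718 0.169 0.03 ] [ 0.149 -0.06 ]
moldc [0.462 0.075 0.017] [-0.117 -0.117]
[ 0.03334455 -0.05422684]
[-0.0403551  -0.05347261]
[-0.02795026 -0.05267285]
[-0.02246018 -0.04483711]
[ 0.0412253  -0.04358057]
[-0.00649856 -0.03532382]
[ 0.01050792 -0.03532748]
```

```bash
cat >> h.py <<'E'
def push_R(yaw,tilt):
    # tool z = tilt toward push dir; tool y = lane x ; yaw: lane yaw (world)
    s,c=np.sin(tilt),np.cos(tilt)
    M=np.array([[0,1,0],[c,0,s],[s,0,-c]]).astype(float)  # columns x_t,y_t,z_t
    return Ro.from_euler('z',yaw)*Ro.from_matrix(M)
def delta(pos,R=None,st=None):
    from station import manip
    st=st or manip.sense(); R0=Ro.from_quat(st['tool_rot']); 
    o=R0.inv().apply(np.array(pos)-st['tcp_pos'])*1000
    a=np.zeros(3) if R is None else np.degrees((R0.inv()*R).as_rotvec())
    return o.round(1),a.round(2)
E
python3 - <<'E'
from h import *
T=lambda u,v:('top',np.array([235+u/4.5,115+v/4.2]))
S2=lambda u,v:('scene',np.array([305+u/5,170+v/5]))
d=[(*T(283,197),(.066,-.151,.018)),(*T(325,413),(-.066,-.151,.018)),(*T(235,232),(.05,-.12,.018)),(*T(265,398),(-.05,-.12,.018)),
(*S2(195,120),(-.066,-.151,.018)),(*S2(50,342),(.066,-.151,.018)),(*S2(248,178),(-.05,-.12,.018)),(*S2(138,345),(.05,-.12,.018))]
dk,r=fit(d,[.5,.2,0]); print("dock",dk);print(r.round(1))
print(local(dk,[.6201,-.0828]), -.007-dk[2])
import cv2
for c in ['top','scene']:
    im=cv2.resize(cv2.imread(f"pics/{c}0.png"),None,fx=4,fy=4,interpolation=cv2.INTER_CUBIC)
    for sx in (1,-1):
        P=[proj(c,w(dk,(sx*a,b,.018)))*4+2 for a,b in [(.066,-.151),(.05,-.12),(.05,0)]]
        cv2.polylines(im,[np.array(P).astype(int)],False,(0,0,255),1)
    P=[proj(c,w(dk,(a,b,.19)))*4+2 for a,b in [(-.075,0),(.075,0),(.075,.17),(-.075,.17)]]
    cv2.polylines(im,[np.array(P).astype(int)],True,(0,255,0),1)
    P=[proj(c,w((.6201,-.0828,-.007),(a,b,z)))*4+2 for z in (0,.04) for a,b in [(-.048,-.046),(.048,-.046),(.048,.046),(-.048,.046),(-.048,-.046)]]
    cv2.polylines(im,[np.array(P).astype(int)],False,(255,255,0),1)
    k=proj(c,w(dk,(0,-.15,0)))*4; x,y=k.astype(int); im=im[max(0,y-300):y+300,max(0,x-400):x+400]
    cv2.imwrite(f"pics/ov_{c}.png",im)
st=dict(tcp_pos=np.array([.1877,.5953,.1998]),tool_rot=[1.52286724e-01,9.88335745e-01,-1.03993126e-03,-3.58371332e-04])
R=push_R(.2,.0)
for p in [(.2,.55,.30),(.43,.1,.3),(.43,-.25,.3),(.6,-.30,.3)]: print(delta(p,R,st))
E
```

```text
dock [0.5623274  0.20917449 0.1410903 ]
[[-1.2  0.5]
 [-2.1 -1.1]
 [-1.2  0.2]
 [-1.5 -1.5]
 [-0.2 -0.2]
 [ 0.1 -1.6]
 [-1.7 -1.3]
 [-0.9 -1.6]]
[ 0.0161403  -0.29719735] -0.14809029774955257
(array([ -25.3,  -39.7, -100.1]), array([-1.200e-01,  5.000e-02,  6.102e+01]))
(array([-380.1, -399.6,  -99.5]), array([-1.200e-01,  5.000e-02,  6.102e+01]))
(array([-485.5, -733.4,  -98.8]), array([-1.200e-01,  5.000e-02,  6.102e+01]))
(array([-662.6, -729.9,  -98.9]), array([-1.200e-01,  5.000e-02,  6.102e+01]))
```

View pics/ov_top.png

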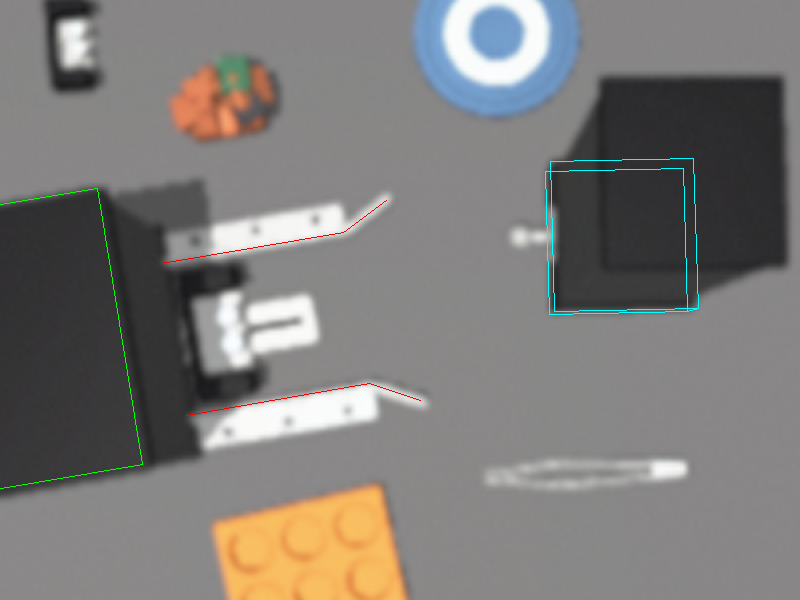

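View pics/ov_scene.png

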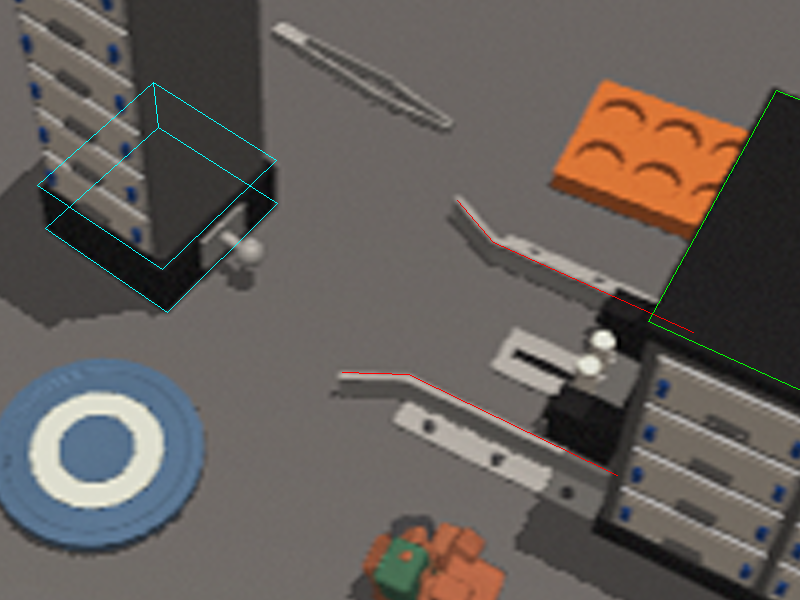

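The overlays fit well. The drawn lane and foot outlines lie on the guides and the tower's foot to about 2 mm. The tower is at (16, -297) mm in the dock frame, turned -0.148 rad. Now I'll lift over and around to the tower's -y side.

```bash
python3 -m crank '[{"grip":0.3,"offset":[-12,-20,-45],"angular":[0,0,0]},{"grip":0.4,"offset":[-25,-40,-90],"angular":[0,0,0]},{"grip":0.4,"offset":[-60,-75,-100],"angular":[0,0,6]},{"grip":0.4,"offset":[-95,-110,-100],"angular":[0,0,12]},{"grip":0.4,"offset":[-130,-145,-100],"angular":[0,0,18]},{"grip":0.4,"offset":[-165,-180,-100],"angular":[0,0,24]},{"grip":0.4,"offset":[-200,-215,-100],"angular":[0,0,30]},{"grip":0.4,"offset":[-235,-250,-100],"angular":[0,0,36]},{"grip":0.4,"offset":[-270,-285,-100],"angular":[0,0,42]},{"grip":0.4,"offset":[-305,-320,-100],"angular":[0,0,48]}]'
python3 - <<'E'
from h import *
from station import manip
st=manip.sense(); print(st['q'],st['t'])
for p in [(.43,.1,.3),(.43,-.25,.3),(.6,-.30,.3)]: print(delta(p,push_R(.2,0)))
E
```

```text
t: 1.15
tcp_pos: [0.3829, 0.1972, 0.3008]
tool_rot: [0.543, 0.84, 0.0, 0.0]
force: [0.9, 0.3, 0.8]
finger_gap: 0.599
[ 2.14798223e-01  1.33697359e-01  1.74934199e+00  1.06446649e-04
  1.25827576e+00 -2.08347068e-01] 1.15
(array([-107.9,    3. ,    0.8]), array([ 0.02, -0.  , 12.78]))
(array([-427.1, -140.7,    0.8]), array([ 0.02, -0.  , 12.78]))
(array([-542.5,   -6.2,    0.8]), array([ 0.02, -0.  , 12.78]))
```

```bash
python3 -m crank '[{"grip":0.4,"offset":[-50,0,0],"angular":[0,0,4]},{"grip":0.4,"offset":[-98,-2,0],"angular":[0,0,8]},{"grip":0.4,"offset":[-145,-20,0],"angular":[0,0,12]},{"grip":0.4,"offset":[-190,-40,0],"angular":[0,0,12.8]},{"grip":0.4,"offset":[-235,-60,0],"angular":[0,0,12.8]},{"grip":0.4,"offset":[-280,-80,0],"angular":[0,0,12.8]},{"grip":0.4,"offset":[-325,-100,0],"angular":[0,0,12.8]},{"grip":0.4,"offset":[-370,-120,0],"angular":[0,0,12.8]},{"grip":0.4,"offset":[-415,-138,0],"angular":[0,0,12.8]},{"grip":0.4,"offset":[-440,-130,0],"angular":[0,0,12.8]}]'
python3 - <<'E'
from h import *
from station import manip
st=manip.sense(); print(st['q'],st['t'])
for p in [(.62,-.32,.3),(.635,-.27,.12)]: print(delta(p,push_R(.2,np.radians(45))))
E
```

```text
t: 2.15
tcp_pos: [0.4454, -0.2597, 0.3006]
tool_rot: [0.634, 0.774, -0.001, 0.0]
force: [0.4, 0.5, 0.5]
finger_gap: 0.598
[-0.74383941  0.26809884  1.56971755 -0.00165054  1.30354632 -0.94200637] 2.15
(array([-93.6, 159.3,   0.5]), array([-3.000e-02,  4.506e+01, -1.000e-01]))
(array([-47.3, 184.1, 180.4]), array([-3.000e-02,  4.506e+01, -1.000e-01]))
```

```bash
python3 -m crank '[{"grip":0.4,"offset":[-25,42,0],"angular":[0,0,0]},{"grip":0.4,"offset":[-50,84,0],"angular":[0,6,0]},{"grip":0.4,"offset":[-75,126,0],"angular":[0,12,0]},{"grip":0.4,"offset":[-94,159,0],"angular":[0,18,0]},{"grip":0.4,"offset":[-94,159,0],"angular":[0,25,0]},{"grip":0.4,"offset":[-94,159,0],"angular":[0,32,0]},{"grip":0.4,"offset":[-94,159,0],"angular":[0,39,0]},{"grip":0.4,"offset":[-94,159,0],"angular":[0,45,0]},{"grip":0.4,"offset":[-94,159,0],"angular":[0,45,0]}]'
python3 - <<'E'
from h import *
from station import manip
import cv2
from station import vision
st=manip.sense(); print(st['q'],st['t'])
print(delta((.62,-.32,.3),push_R(.2,np.radians(45))))
cv2.imwrite("pics/s1.png",vision.snapshot("scene")["pixels"][:,:,::-1])
E
```

```text
t: 3.05
tcp_pos: [0.6202, -0.3172, 0.2948]
tool_rot: [0.585, 0.714, 0.242, -0.3]
force: [-0.1, 0.0, -1.7]
finger_gap: 0.598
[-0.81382283  0.90599677  0.66033464  0.48983318  2.22641699 -0.84121189] 3.05
(array([ 1.8, -0.8, -5.5]), array([-0.23, -0.4 , -0.21]))
```

View pics/s1.png

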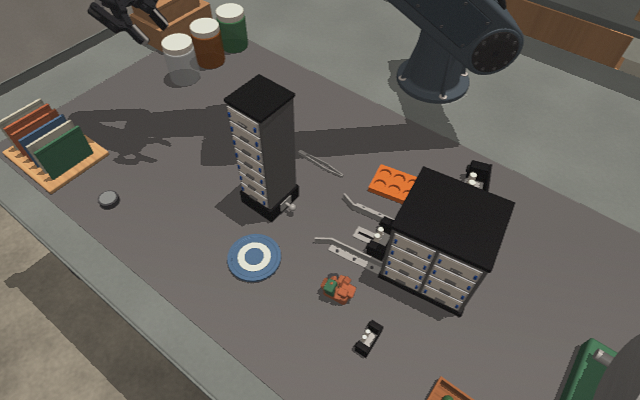

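```bash
python3 - <<'E'
from h import *
R=push_R(.361,np.radians(45))
for p in [(.665,-.22,.15),(.665,-.22,.014),(.655,-.170,.014)]: print(delta(p,R))
print(unproj('top',(455,85),.02))
E
```

```text
(array([-44. ,  63.2, 164. ]), array([ 6.32, -0.2 , -6.57]))
(array([-140.5,   63.6,  259.9]), array([ 6.32, -0.2 , -6.57]))
(array([-104.5,   63.8,  296. ]), array([ 6.32, -0.2 , -6.57]))
[ 0.84557988 -0.35818331  0.02      ]
```

```bash
python3 -m crank '[{"grip":0.4,"offset":[-11,16,41],"angular":[2,0,-2]},{"grip":0.4,"offset":[-22,32,82],"angular":[4,0,-4]},{"grip":0.4,"offset":[-33,48,123],"angular":[6.3,0,-6.5]},{"grip":0.4,"offset":[-44,63,164],"angular":[6.3,0,-6.5]},{"grip":0.4,"offset":[-68,63,188],"angular":[6.3,0,-6.5]},{"grip":0.4,"offset":[-92,63,212],"angular":[6.3,0,-6.5]},{"grip":0.4,"offset":[-116,63,236],"angular":[6.3,0,-6.5]},{"grip":0.4,"offset":[-128,63,248],"angular":[6.3,0,-6.5]},{"grip":0.4,"offset":[-128,63,248],"angular":[6.3,0,-6.5]}]'
python3 - <<'E'
from h import *
from station import manip
import cv2
from station import vision
st=manip.sense(); print(st['q'],st['t'])
print(delta((.655,-.17,.014),push_R(.361,np.radians(45))))
for n in("scene","top","wrist"): cv2.imwrite(f"pics/{n}2.png",vision.snapshot(n)["pixels"][:,:,::-1])
E
```

```text
t: 4.0
tcp_pos: [0.6649, -0.2177, 0.0335]
tool_rot: [0.524, 0.76, 0.218, -0.316]
force: [-0.5, -0.2, -0.2]
finger_gap: 0.605
[-0.65545601  1.14714559  0.80461732  0.39994344  1.8731352  -1.03564179] 4.0
(array([20.1,  7.8, 47.9]), array([-0.09, -0.13,  0.09]))
```

View pics/wrist2.png

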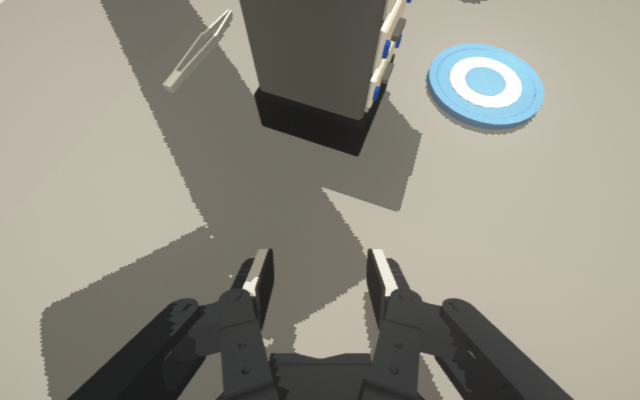

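View pics/top2.png

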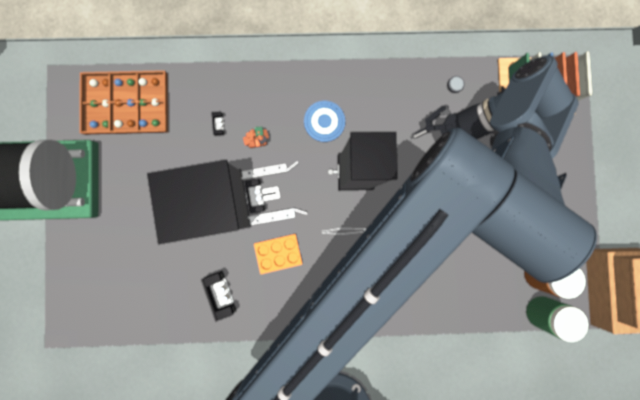

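The wrist view shows the foot's -y face at (260-360, 90-155) and both open pads pointing at it. I'll come closer, then feel for contact.

```bash
python3 -m crank '[{"grip":0.4,"offset":[-5,3,28],"angular":[0,0,0]},{"grip":0.4,"offset":[8,6,36],"angular":[0,0,0]},{"grip":0.4,"offset":[20,8,48],"angular":[0,0,0]},{"grip":0.4,"offset":[27,8,55],"angular":[0,0,0]},{"grip":0.4,"offset":[27,8,55],"angular":[0,0,0]},{"grip":0.4,"offset":[27,8,55],"angular":[0,0,0]}]'
python3 - <<'E'
from h import *
from station import manip
import cv2
from station import vision
st=manip.sense(); print(st['q'],st['t'],st['force'])
n=np.array([-.353,.936,0]); print(delta(st['tcp_pos']+.05*n))
for n in("scene","wrist"): cv2.imwrite(f"pics/{n}3.png",vision.snapshot(n)["pixels"][:,:,::-1])
E
```

```text
t: 4.75
tcp_pos: [0.6537, -0.1632, 0.0164]
tool_rot: [0.525, 0.761, 0.218, -0.313]
force: [0.8, 0.1, -0.1]
finger_gap: 0.597
[-0.61128433  1.11359677  0.94843058  0.41759078  1.74976408 -1.04439551] 4.75 [ 0.84710882  0.10104374 -0.07355213]
(array([35.5,  0.1, 35.3]), array([0., 0., 0.]))
```

View pics/wrist3.png

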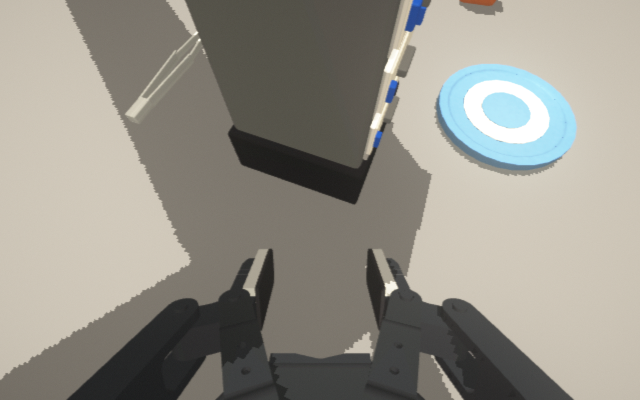

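View pics/scene3.png

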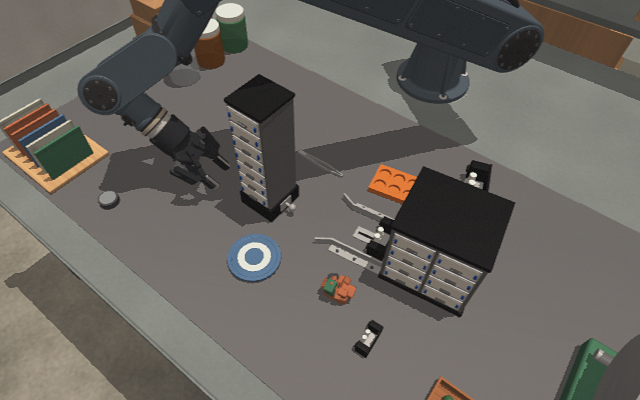

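```bash
python3 -m crank '[{"grip":0.4,"offset":[3.5,0,3.5],"angular":[0,0,0]},{"grip":0.4,"offset":[7,0,7],"angular":[0,0,0]},{"grip":0.4,"offset":[10.5,0,10.5],"angular":[0,0,0]},{"grip":0.4,"offset":[14,0,14],"angular":[0,0,0]},{"grip":0.4,"offset":[17,0,17],"angular":[0,0,0]},{"grip":0.4,"offset":[19,0,19],"angular":[0,0,0]},{"grip":0.4,"offset":[21,0,21],"angular":[0,0,0]},{"grip":0.4,"offset":[23,0,23],"angular":[0,0,0]},{"grip":0.4,"offset":[25,0,25],"angular":[0,0,0]},{"grip":0.4,"offset":[27,0,27],"angular":[0,0,0]}]'
python3 - <<'E'
from station import manip,vision
import cv2
st=manip.sense(); print(st['tcp_pos'],st['t'],st['force'])
for n in("wrist",): cv2.imwrite(f"pics/{n}4.png",vision.snapshot(n)["pixels"][:,:,::-1])
E
```

```text
t: 5.85
tcp_pos: [0.6393, -0.1264, 0.0152]
tool_rot: [0.525, 0.76, 0.218, -0.314]
force: [0.3, 0.4, 0.3]
finger_gap: 0.602
[ 0.63934225 -0.12640882  0.01516662] 5.85 [0.29650958 0.43794257 0.30636556]
```

View pics/wrist4.png

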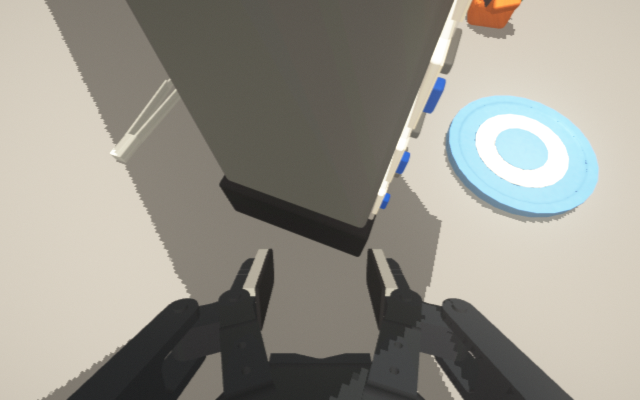

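```bash
python3 -m crank '[{"grip":0.4,"offset":[1.5,0,1.5],"angular":[0,0,0]},{"grip":0.4,"offset":[3,0,3],"angular":[0,0,0]},{"grip":0.4,"offset":[4.5,0,4.5],"angular":[0,0,0]},{"grip":0.4,"offset":[6,0,6],"angular":[0,0,0]},{"grip":0.4,"offset":[7.5,0,7.5],"angular":[0,0,0]},{"grip":0.4,"offset":[9,0,9],"angular":[0,0,0]},{"grip":0.4,"offset":[10.5,0,10.5],"angular":[0,0,0]},{"grip":0.4,"offset":[12,0,12],"angular":[0,0,0]},{"grip":0.4,"offset":[13.5,0,13.5],"angular":[0,0,0]},{"grip":0.4,"offset":[15,0,15],"angular":[0,0,0]}]'
python3 - <<'E'
from station import manip,vision
import cv2
st=manip.sense(); print(st['tcp_pos'],st['t'],st['force'])
for n in("wrist","scene"): cv2.imwrite(f"pics/{n}5.png",vision.snapshot(n)["pixels"][:,:,::-1])
E
```

```text
t: 6.9
tcp_pos: [0.6323, -0.1068, 0.0153]
tool_rot: [0.525, 0.761, 0.219, -0.314]
force: [1.9, -3.4, 1.6]
finger_gap: 0.599
[ 0.63232114 -0.1068213   0.01531492] 6.9 [ 1.87721742 -3.36704951  1.625923  ]
```

View pics/wrist5.png

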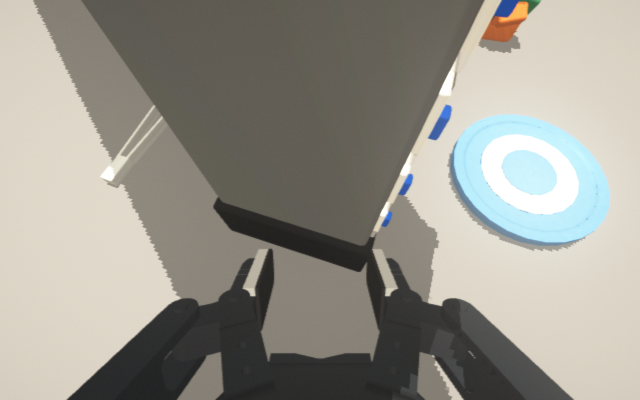

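The +x pad touches right at the foot's corner (370,255). I'll back off a little, shift 12 mm toward -x and push again.

```bash
python3 -m crank '[{"grip":0.4,"offset":[-4,0,-4],"angular":[0,0,0]},{"grip":0.4,"offset":[-5,-7,-5],"angular":[0,0,0]},{"grip":0.4,"offset":[-5,-12,-5],"angular":[0,0,0]},{"grip":0.4,"offset":[-2,-12,-2],"angular":[0,0,0]},{"grip":0.4,"offset":[1,-12,1],"angular":[0,0,0]},{"grip":0.4,"offset":[3,-12,3],"angular":[0,0,0]},{"grip":0.4,"offset":[5,-12,5],"angular":[0,0,0]},{"grip":0.4,"offset":[7,-12,7],"angular":[0,0,0]},{"grip":0.4,"offset":[9,-12,9],"angular":[0,0,0]},{"grip":0.4,"offset":[11,-12,11],"angular":[0,0,0]}]'
python3 - <<'E'
from station import manip,vision
import cv2
st=manip.sense(); print(st['tcp_pos'],st['t'],st['force'])
for n in("wrist","scene"): cv2.imwrite(f"pics/{n}6.png",vision.snapshot(n)["pixels"][:,:,::-1])
E
```

```text
t: 8.0
tcp_pos: [0.6159, -0.0966, 0.0154]
tool_rot: [0.525, 0.761, 0.219, -0.313]
force: [2.3, -4.3, 1.9]
finger_gap: 0.598
[ 0.61587116 -0.09657082  0.01540827] 8.0 [ 2.32797794 -4.25618108  1.94699527]
```

View pics/wrist6.png

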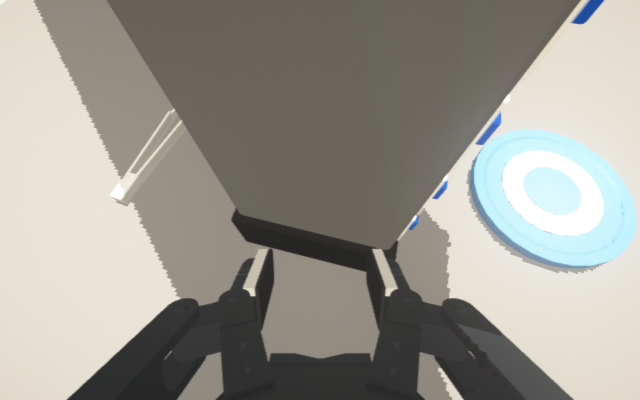

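```bash
python3 -m crank '[{"grip":0.4,"offset":[1.5,0,1.5],"angular":[0,0,0]},{"grip":0.4,"offset":[3,0,3],"angular":[0,0,0]},{"grip":0.4,"offset":[4.5,0,4.5],"angular":[0,0,0]},{"grip":0.4,"offset":[6,0,6],"angular":[0,0,0]},{"grip":0.4,"offset":[7.5,0,7.5],"angular":[0,0,0]},{"grip":0.4,"offset":[9,0,9],"angular":[0,0,0]},{"grip":0.4,"offset":[10.5,0,10.5],"angular":[0,0,0]},{"grip":0.4,"offset":[12,0,12],"angular":[0,0,0]},{"grip":0.4,"offset":[12,0,12],"angular":[0,0,0]}]'
cat > look.py <<'E'
from station import manip,vision
import cv2,sys
st=manip.sense(); print(st['tcp_pos'].round(4),st['t'],st['force'].round(2))
for n in sys.argv[2:]: cv2.imwrite(f"pics/{n}{sys.argv[1]}.png",vision.snapshot(n)["pixels"][:,:,::-1])
E
python3 look.py 7 wrist scene top
```

```text
t: 9.0
tcp_pos: [0.6095, -0.0805, 0.0155]
tool_rot: [0.525, 0.761, 0.219, -0.314]
force: [3.9, -3.3, 3.3]
finger_gap: 0.597
[ 0.6095 -0.0805  0.0155] 9.0 [ 3.87 -3.28  3.28]
```

View pics/wrist7.png

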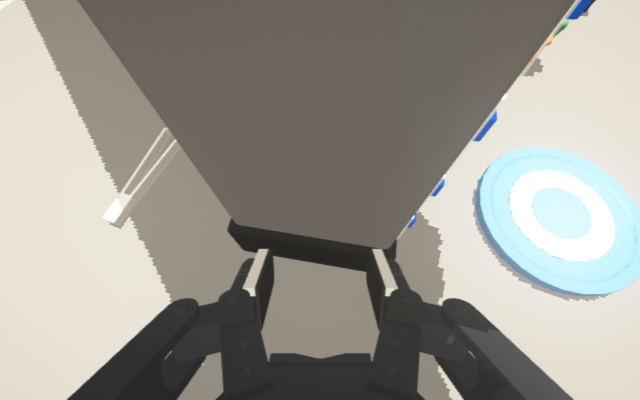

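View pics/top7.png

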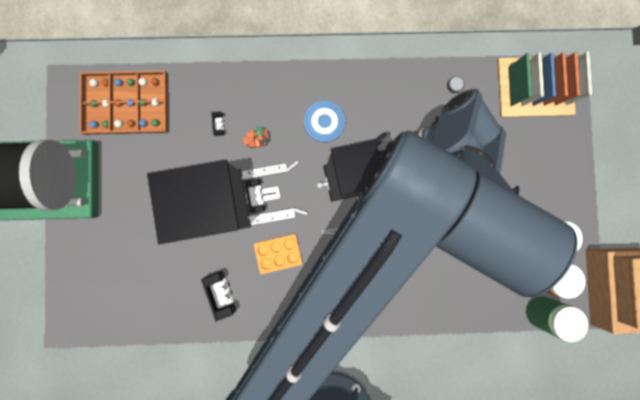

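View pics/scene7.png

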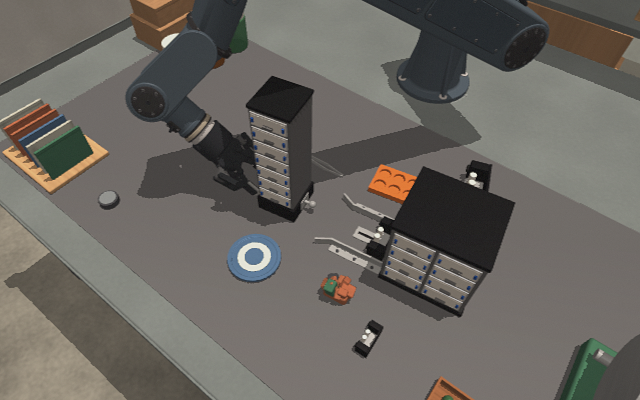

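```bash
python3 - <<'E'
import cv2
s=cv2.imread("pics/scene7.png")
cv2.imwrite("pics/c7.png",cv2.resize(s[150:230,240:340],None,fx=8,fy=7.5,interpolation=cv2.INTER_CUBIC))
s=cv2.imread("pics/top7.png")
cv2.imwrite("pics/c7t.png",cv2.resize(s[120:220,280:400],None,fx=6,fy=6,interpolation=cv2.INTER_CUBIC))
E
```

```text
(no output)
```

View pics/c7.png

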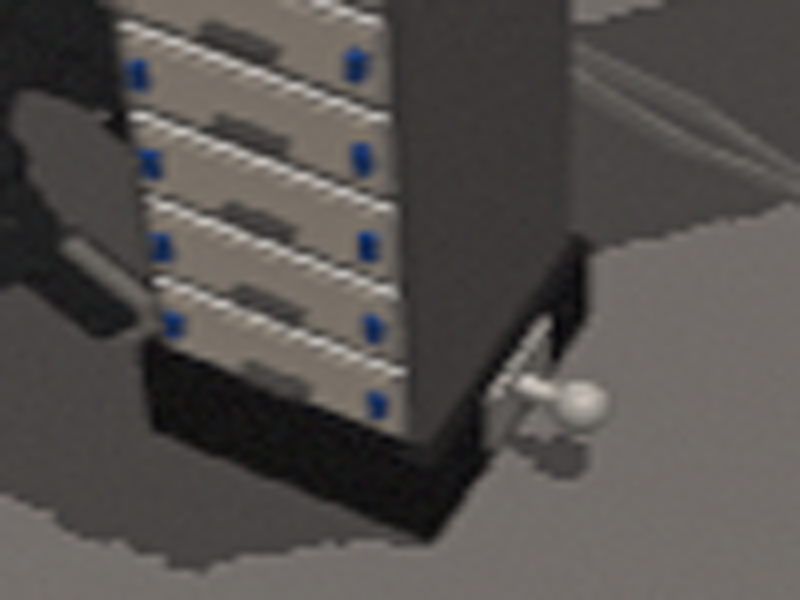

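View pics/c7t.png

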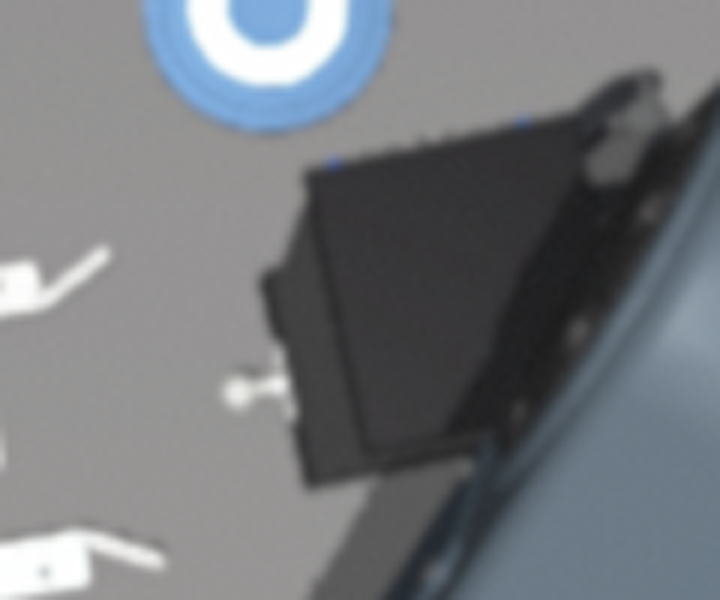

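```bash
cat > fit7.py <<'E'
from h import *
DK=(.5623,.2092,.1411)
def run(o,p0):
    tw,r=fit(o,p0); print("tower",tw.round(4),"resid",np.abs(r).max(1).round(1)); 
    print("dock frame mm",(local(DK,tw)*1000).round(1),"rel yaw",round(tw[2]-DK[2],4)); return tw
E
python3 - <<'E'
from fit7 import *
S=lambda u,v:('scene',np.array([240+u/8,150+v/7.5]))
T=lambda u,v:('top',np.array([280+u/6,120+v/6]))
run([(*S(430,542),(.048,.046,0)),(*S(155,428),(.048,-.046,0)),(*S(585,320),(-.048,.046,0)),(*S(585,250),(-.048,.046,.04)),(*S(580,402),(0,.066,.024)),(*S(148,340),(.048,-.046,.04)),
(*T(265,278),(.048,.046,.04)),(*T(308,488),(-.048,.046,.04)),(*T(237,391),(0,.066,.024)),(*T(307,172),(.044,.042,.3)),(*T(370,452),(-.044,.042,.3))],[.6,-.04,.2])
E
```

```text
tower [ 0.5996 -0.0522  0.1908] resid [0.4 1.4 1.3 2.9 0.5 2.2 1.5 0.3 0.5 0.3 0.6]
dock frame mm [ 2.000e-01 -2.641e+02] rel yaw 0.0497
```

The tower is already back on the lane's centre line (0.2 mm) and turned only +0.05 rad. I'll back off, turn the pusher square to the lane and centre it.

```bash
python3 - <<'E'
from fit7 import *
from station import manip
st=manip.sense(); print(local(DK,st['tcp_pos']))
R=push_R(.1411,np.radians(45))
for ly in (-.335,-.325): print(delta(w(DK,(0,ly,.012)),R))
E
```

```text
[ 0.00597395 -0.29347929]
(array([-28. , -14.9, -27.5]), array([-8.8 , -0.01,  9.06]))
(array([-21.1, -12.7, -20.6]), array([-8.8 , -0.01,  9.06]))
```

```bash
python3 - <<'E'
from fit7 import *
from station import manip
import cv2
st=manip.sense(); R=Ro.from_quat(st['tool_rot']); print(st['ft_torque'],st['force'])
im=cv2.resize(cv2.imread("pics/scene7.png")[130:240,190:340],None,fx=5,fy=5,interpolation=cv2.INTER_CUBIC)
for p,c in [((0,0,0),(0,0,255)),((0,.026,-.008),(0,255,0)),((.011,.026,-.008),(255,255,0)),((-.011,.026,-.008),(255,0,255)),((0,-.026,-.008),(0,255,0)),((0,.026,-.04),(0,255,255)),((0,.05,-.07),(0,255,255))]:
    u=(proj('scene',st['tcp_pos']+R.apply(p))-[190,130])*5; print(p,u, (st['tcp_pos']+R.apply(p)).round(3))
    cv2.circle(im,tuple(u.astype(int)),4,c,-1)
cv2.imwrite("pics/c7p.png",im)
E
```

```text
[-0.33429439 -0.49952051 -0.36342844] [ 2.32848464 -4.17677975  3.82553098]
(0, 0, 0) [418.04834791 310.42887362] [ 0.609 -0.081  0.015]
(0, 0.026, -0.008) [385.32224223 343.26882754] [ 0.636 -0.077  0.021]
(0.011, 0.026, -0.008) [400.57031917 336.86138405] [ 0.633 -0.069  0.029]
(-0.011, 0.026, -0.008) [370.2990042  349.58179076] [ 0.639 -0.084  0.013]
(0, -0.026, -0.008) [425.24632082 257.60650353] [ 0.587 -0.095  0.021]
(0, 0.026, -0.04) [333.50843168 299.88334552] [ 0.644 -0.098  0.044]
(0, 0.05, -0.07) [262.21091363 299.32667544] [ 0.674 -0.109  0.065]
```

View pics/c7p.png

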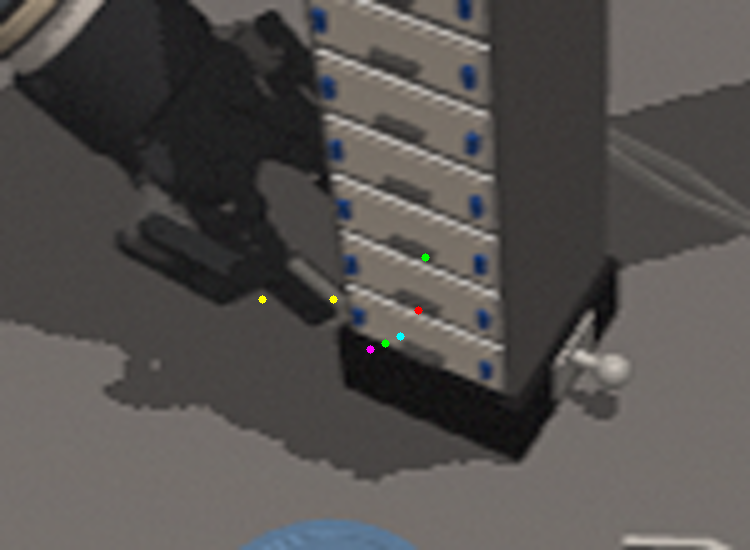

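```bash
python3 - <<'E'
import cv2
s=cv2.imread("pics/wrist7.png")
cv2.imwrite("pics/w7.png",cv2.resize(s[195:335,215:415],None,fx=4,fy=4,interpolation=cv2.INTER_CUBIC))
E
```

```text
(no output)
```

View pics/w7.png

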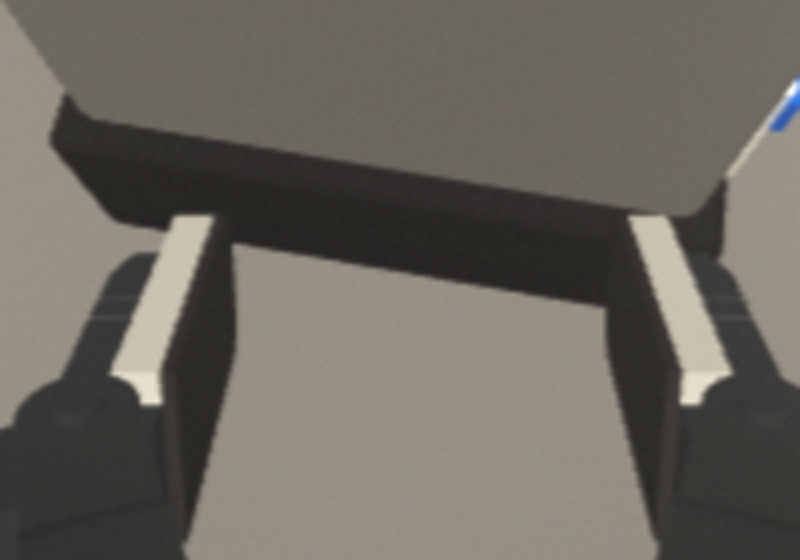

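```bash
python3 - <<'E'
from h import *
from station import vision,manip
s=vision.snapshot("wrist"); st=manip.sense(); R=Ro.from_quat(st['tool_rot'])
for x in (.011,0,-.011):
  for z in (0,-.008,-.02,-.03,-.04):
    X=st['tcp_pos']+R.apply((x,.026,z)); p=s['intrinsics']@(s['R']@X+s['t']); print(x,z,(p[:2]/p[2]).round(0),X[2].round(3))
# foot face edges at tower fit
tw=(.5996,-.0522,.1908)
for P in [(.048,-.046,.04),(.048,-.046,0),(-.048,-.046,.04),(-.048,-.046,0)]:
    p=s['intrinsics']@(s['R']@w(tw,P)+s['t']); print(P,(p[:2]/p[2]).round(0))
E
```

```text
0.011 0 [360. 219.] 0.023
0.011 -0.008 [361. 224.] 0.029
0.011 -0.02 [364. 232.] 0.037
0.011 -0.03 [367. 240.] 0.044
0.011 -0.04 [369. 249.] 0.052
0 0 [359. 234.] 0.015
0 -0.008 [360. 240.] 0.021
0 -0.02 [363. 249.] 0.03
0 -0.03 [365. 258.] 0.037
0 -0.04 [368. 267.] 0.044
-0.011 0 [358. 249.] 0.008
-0.011 -0.008 [360. 255.] 0.013
-0.011 -0.02 [362. 265.] 0.022
-0.011 -0.03 [364. 275.] 0.029
-0.011 -0.04 [367. 285.] 0.036
(0.048, -0.046, 0.04) [394. 259.]
(0.048, -0.046, 0) [380. 274.]
(-0.048, -0.046, 0.04) [223. 230.]
(-0.048, -0.046, 0) [240. 250.]
```

The pad's upper corner sits farther back than I assumed, so it touches near the top edge of the foot. I'll back off, tilt to 50°, go lower, close the gap a little, and square up to the lane.

```bash
python3 - <<'E'
from fit7 import *
R=push_R(.1411,np.radians(50))
for p in [(.004,-.325,.012),(0,-.325,0.001),(0,-.315,0.001)]: print(delta(w(DK,p)-[0,0,.003],R))
E
```

```text
(array([-23.8,  -8.8, -19.1]), array([-9.19,  4.97,  8.67]))
(array([-30.9, -12.8, -10.7]), array([-9.19,  4.97,  8.67]))
(array([-24. , -10.6,  -3.8]), array([-9.19,  4.97,  8.67]))
```

```bash
python3 -m crank '[{"grip":0.4,"offset":[-8,-2,-8],"angular":[0,0,0]},{"grip":0.6,"offset":[-18,-7,-18],"angular":[0,0,0]},{"grip":0.6,"offset":[-24,-10,-17],"angular":[-4,2,4]},{"grip":0.6,"offset":[-28,-12,-14],"angular":[-9.2,5,8.7]},{"grip":0.6,"offset":[-31,-13,-11],"angular":[-9.2,5,8.7]},{"grip":0.6,"offset":[-31,-13,-11],"angular":[-9.2,5,8.7]},{"grip":0.6,"offset":[-31,-13,-11],"angular":[-9.2,5,8.7]}]'
python3 look.py 8 wrist scene
python3 - <<'E'
from fit7 import *
import cv2
print(delta(w(DK,(0,-.315,0.001))-[0,0,.003],push_R(.1411,np.radians(50))))
s=cv2.imread("pics/wrist8.png")
cv2.imwrite("pics/w8.png",cv2.resize(s[150:350,200:440],None,fx=3,fy=3,interpolation=cv2.INTER_CUBIC))
s=cv2.imread("pics/scene8.png")
cv2.imwrite("pics/s8.png",cv2.resize(s[130:240,190:340],None,fx=5,fy=5,interpolation=cv2.INTER_CUBIC))
E
```

```text
t: 9.9
tcp_pos: [0.6078, -0.1126, 0.0009]
tool_rot: [0.593, 0.685, 0.276, -0.32]
force: [0.8, 0.3, 0.8]
finger_gap: 0.4
[ 0.6078 -0.1126  0.0009] 9.9 [0.84 0.26 0.82]
(array([ 6. , -0.3,  7.7]), array([-0.1 ,  0.05,  0.1 ]))
```

View pics/w8.png

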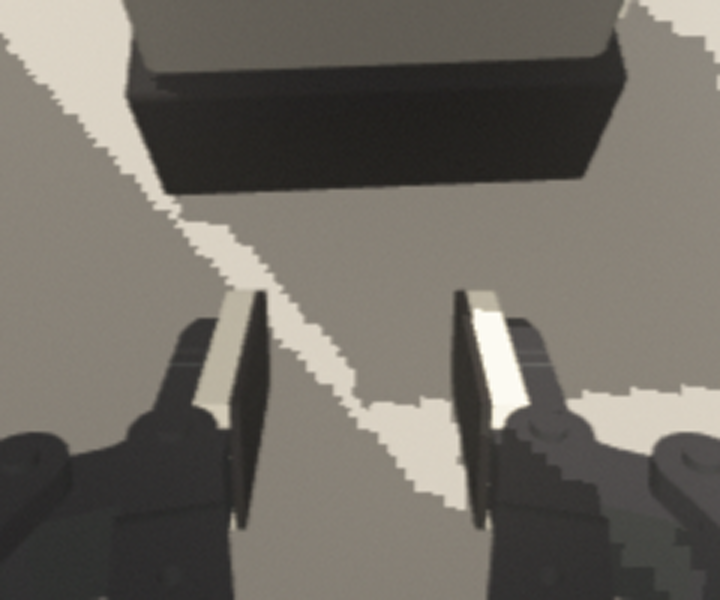

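View pics/s8.png

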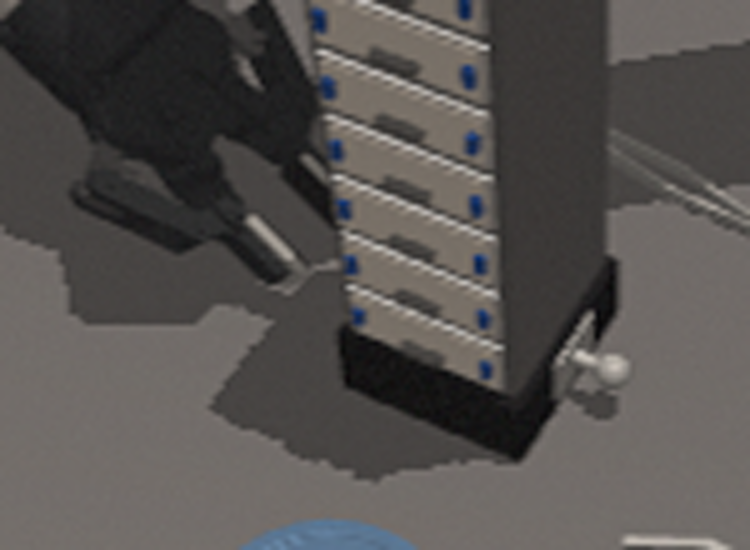

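```bash
python3 -m crank '[{"grip":0.6,"offset":[5,1,6],"angular":[0,0,0]},{"grip":0.6,"offset":[10,1,12],"angular":[0,0,0]},{"grip":0.6,"offset":[14,1,16.7],"angular":[0,0,0]},{"grip":0.6,"offset":[16,1,19],"angular":[0,0,0]},{"grip":0.6,"offset":[18,1,21.4],"angular":[0,0,0]},{"grip":0.6,"offset":[20,1,23.8],"angular":[0,0,0]},{"grip":0.6,"offset":[22,1,26.2],"angular":[0,0,0]},{"grip":0.6,"offset":[24,1,28.6],"angular":[0,0,0]},{"grip":0.6,"offset":[26,1,31],"angular":[0,0,0]},{"grip":0.6,"offset":[28,1,33.4],"angular":[0,0,0]}]'
python3 look.py 9 wrist scene
python3 - <<'E'
import cv2
s=cv2.imread("pics/wrist9.png")
cv2.imwrite("pics/w9.png",cv2.resize(s[150:350,200:440],None,fx=3,fy=3,interpolation=cv2.INTER_CUBIC))
s=cv2.imread("pics/scene9.png")
cv2.imwrite("pics/s9.png",cv2.resize(s[130:240,190:340],None,fx=5,fy=5,interpolation=cv2.INTER_CUBIC))
E
```

```text
t: 11.0
tcp_pos: [0.6026, -0.0703, 0.0009]
tool_rot: [0.595, 0.684, 0.277, -0.319]
force: [-0.7, -4.6, 0.6]
finger_gap: 0.402
[ 0.6026 -0.0703  0.0009] 11.0 [-0.68 -4.59  0.57]
```

View pics/w9.png

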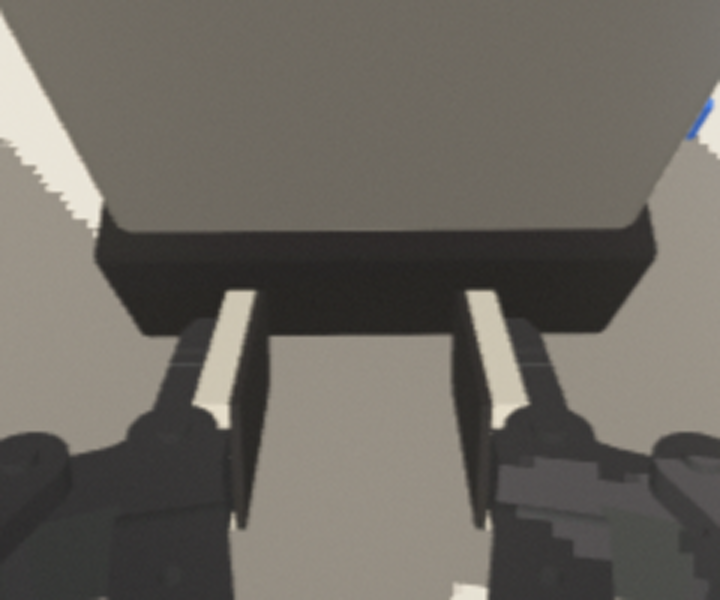

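View pics/s9.png

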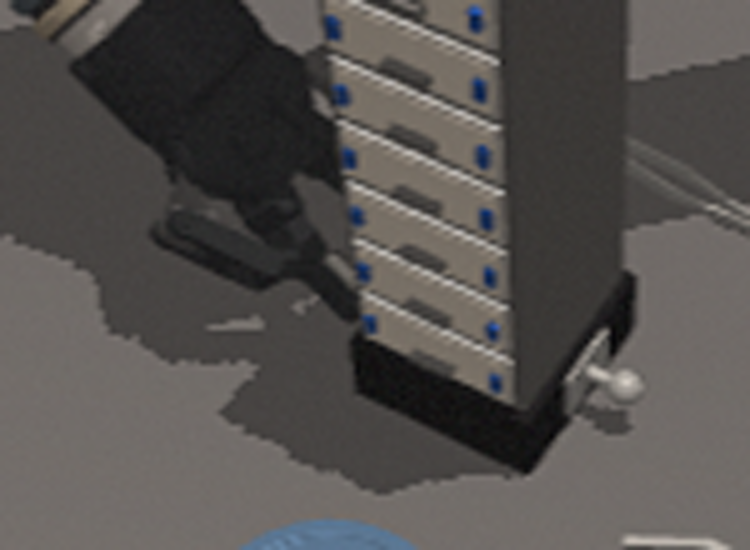

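```bash
python3 - <<'E'
from fit7 import *
from station import manip
st=manip.sense(); print("tcp",(local(DK,st['tcp_pos'])*1000).round(1), st['force'].round(1),st['q'].round(2))
S=lambda u,v:('scene',np.array([190+u/5,130+v/5]))
run([(*S(528,473),(.048,.046,0)),(*S(357,392),(.048,-.046,0)),(*S(634,322),(-.048,.046,0)),(*S(634,278),(-.048,.046,.04)),(*S(624,386),(0,.066,.024)),(*S(353,345),(.048,-.046,.04))],[.6,-.04,.14])
E
```

```text
tcp [   0.5 -281.5] [ 0.2 -2.9  1.2] [-0.62  1.04  1.31  0.59  1.49 -1.03]
tower [ 0.6019 -0.0411  0.1583] resid [0.8 0.7 0.6 1.5 0.2 1.4]
dock frame mm [   4.  -253.4] rel yaw 0.0172
```

```bash
python3 -m crank '[{"grip":0.6,"offset":[2,-0.2,2.4],"angular":[0,0,0]},{"grip":0.6,"offset":[5,-0.6,6],"angular":[0,0,0]},{"grip":0.6,"offset":[8,-0.9,9.5],"angular":[0,0,0]},{"grip":0.6,"offset":[11,-1.2,13.1],"angular":[0,0,0]},{"grip":0.6,"offset":[14,-1.6,16.7],"angular":[0,0,0]},{"grip":0.6,"offset":[17,-2,20.3],"angular":[0,0,0]},{"grip":0.6,"offset":[20,-2.3,23.8],"angular":[0,0,0]},{"grip":0.6,"offset":[23,-2.6,27.4],"angular":[0,0,0]},{"grip":0.6,"offset":[25,-3,29.8],"angular":[0,0,0]},{"grip":0.6,"offset":[26,-3,31],"angular":[0,0,0]}]'
python3 look.py 10 wrist scene top
python3 - <<'E'
import cv2
s=cv2.imread("pics/scene10.png")
cv2.imwrite("pics/s10.png",cv2.resize(s[150:260,240:390],None,fx=5,fy=5,interpolation=cv2.INTER_CUBIC))
s=cv2.imread("pics/top10.png")
cv2.imwrite("pics/t10.png",cv2.resize(s[130:240,230:380],None,fx=5,fy=5,interpolation=cv2.INTER_CUBIC))
E
```

```text
t: 12.1
tcp_pos: [0.5935, -0.0295, 0.0009]
tool_rot: [0.594, 0.684, 0.277, -0.32]
force: [1.0, -3.8, 0.6]
finger_gap: 0.4
[ 0.5935 -0.0295  0.0009] 12.1 [ 1.   -3.79  0.58]
```

View pics/s10.png

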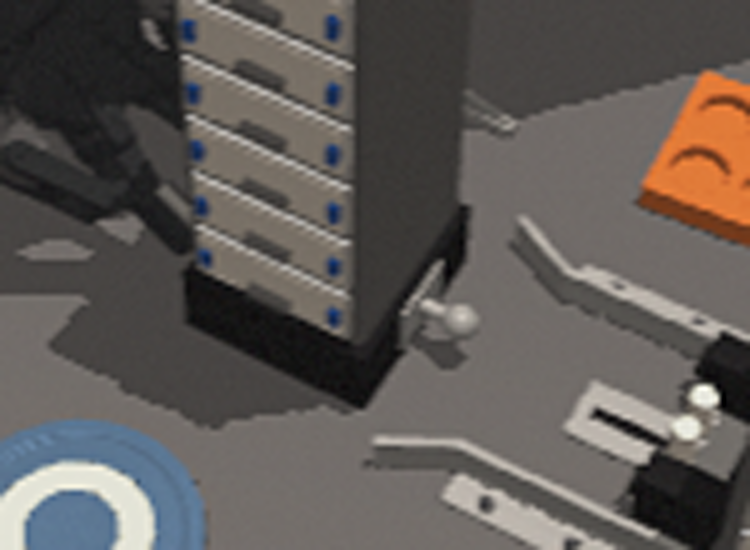

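View pics/t10.png

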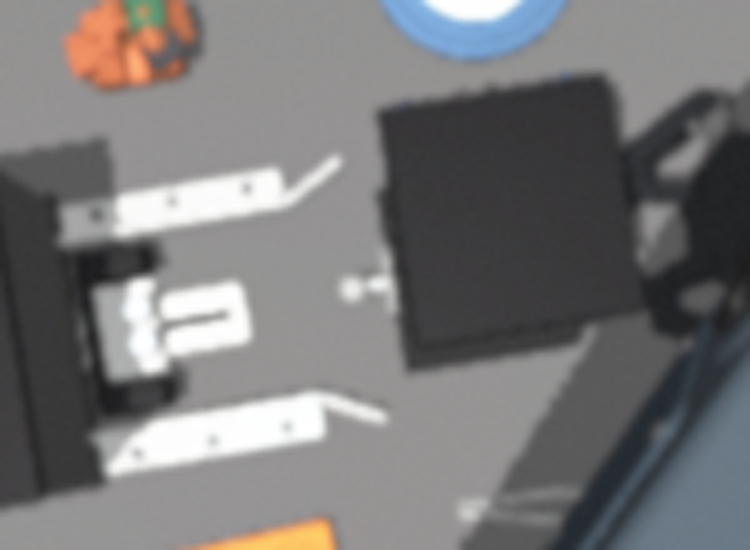

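```bash
python3 - <<'E'
from fit7 import *
from station import manip
st=manip.sense(); print("tcp",(local(DK,st['tcp_pos'])*1000).round(1))
S=lambda u,v:('scene',np.array([240+u/5,150+v/5]))
T=lambda u,v:('top',np.array([230+u/5,130+v/5]))
a=[(*S(362,408),(.048,.046,0)),(*S(187,323),(.048,-.046,0)),(*S(466,260),(-.048,.046,0)),(*S(465,210),(-.048,.046,.04)),(*S(461,320),(0,.066,.024)),(*S(186,272),(.048,-.046,.04))]
b=[(*T(350,289),(0,.066,.024)),(*T(380,190),(.048,.046,.04)),(*T(408,370),(-.048,.046,.04)),(*T(376,108),(.044,.042,.3)),(*T(408,348),(-.044,.042,.3)),(*T(645,303),(-.044,-.042,.3)),(*T(606,72),(.044,-.042,.3))]
run(a,[.6,-.04,.14]);run(b,[.6,-.04,.14]);run(a+b,[.6,-.04,.14])
# ball and slot from the same camera
for q in [(240,310),(166,322)]: print((local(DK,unproj(*T(*q),.006))*1000).round(1))
for q in [(141,285),(150,352)]: print('roller',(local(DK,unproj(*T(*q),.038))*1000).round(1))
E
```

```text
tcp [  -2.7 -240.6]
tower [ 0.5929 -0.0007  0.137 ] resid [0.8 0.5 0.5 1.6 0.3 1.3]
dock frame mm [   0.8 -212.1] rel yaw -0.0041
tower [ 0.5922 -0.0042  0.1447] resid [0.3 1.3 0.4 1.  2.7 0.4 0.9]
dock frame mm [  -0.4 -215.5] rel yaw 0.0036
tower [ 0.5925 -0.0025  0.1445] resid [0.2 1.  1.  1.8 0.8 1.8 0.4 1.9 1.1 0.6 1.8 1.3 1.8]
dock frame mm [ 1.000e-01 -2.138e+02] rel yaw 0.0034
[ -1.1 -89.3]
[ -0.8 -49.9]
roller [ 17.8 -43.8]
roller [-16.7 -42.7]
```

The tower is at (0.1, -213.8) mm in the dock frame, yaw about 0, upright and flush with the pads. Now I'll push it straight into the mouth.

```bash
python3 -m crank '[{"grip":0.6,"offset":[1.6,0,1.9],"angular":[0,0,0]},{"grip":0.6,"offset":[3.8,0,4.6],"angular":[0,0,0]},{"grip":0.6,"offset":[6.4,0,7.7],"angular":[0,0,0]},{"grip":0.6,"offset":[9,0,10.7],"angular":[0,0,0]},{"grip":0.6,"offset":[11.6,0,13.8],"angular":[0,0,0]},{"grip":0.6,"offset":[14.1,0,16.9],"angular":[0,0,0]},{"grip":0.6,"offset":[16.7,0,19.9],"angular":[0,0,0]},{"grip":0.6,"offset":[19.3,0,23],"angular":[0,0,0]},{"grip":0.6,"offset":[21.2,0,25.3],"angular":[0,0,0]},{"grip":0.6,"offset":[22.5,0,26.8],"angular":[0,0,0]}]'
python3 look.py 11 wrist scene
python3 - <<'E'
from fit7 import *
from station import manip
st=manip.sense(); print("tcp",(local(DK,st['tcp_pos'])*1000).round(1),st['q'].round(2))
import cv2
s=cv2.imread("pics/scene11.png")
cv2.imwrite("pics/s11.png",cv2.resize(s[150:260,260:410],None,fx=5,fy=5,interpolation=cv2.INTER_CUBIC))
E
```

```text
t: 13.25
tcp_pos: [0.5886, 0.0052, 0.0009]
tool_rot: [0.594, 0.684, 0.277, -0.32]
force: [1.0, -4.2, 0.8]
finger_gap: 0.397
[0.5886 0.0052 0.0009] 13.25 [ 0.96 -4.2   0.83]
tcp [  -2.7 -205.5] [-0.54  1.01  1.44  0.65  1.38 -1.04]
```

View pics/s11.png

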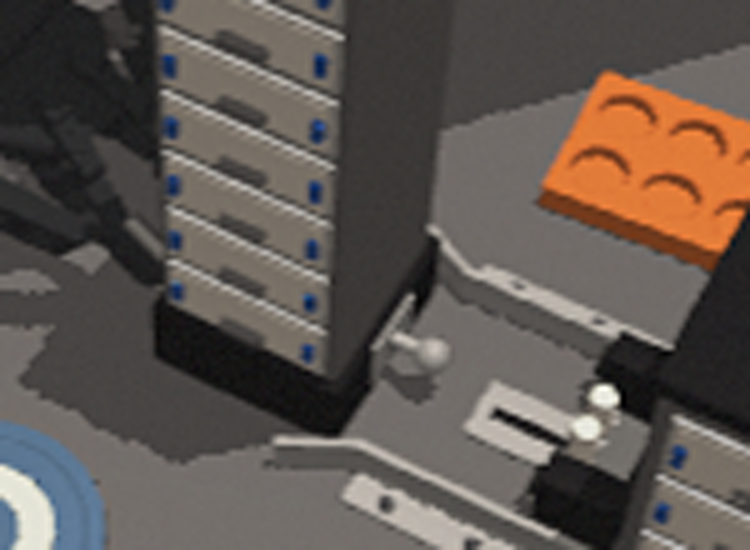

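View pics/wrist11.png

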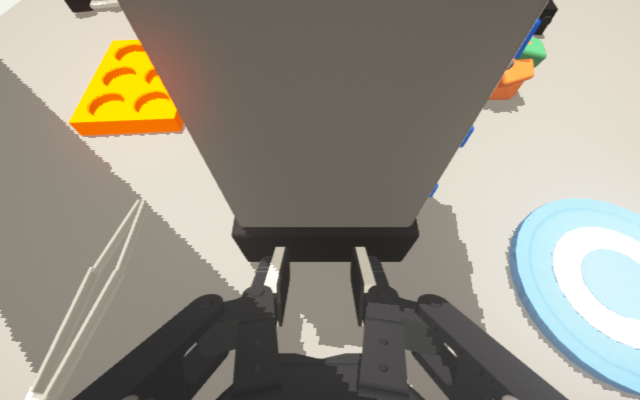

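The foot's front is inside the flare and centred (left guide tip by (432,230), right by (280,440) in the crop). I'll slow down for the entry to the straight part.

```bash
python3 -m crank '[{"grip":0.6,"offset":[1.3,0,1.5],"angular":[0,0,0]},{"grip":0.6,"offset":[2.6,0,3.1],"angular":[0,0,0]},{"grip":0.6,"offset":[3.9,0,4.6],"angular":[0,0,0]},{"grip":0.6,"offset":[5.1,0,6.1],"angular":[0,0,0]},{"grip":0.6,"offset":[6.4,0,7.7],"angular":[0,0,0]}]'
python3 -m crank '[{"grip":0.6,"offset":[1,0,1.2],"angular":[0,0,0]},{"grip":0.6,"offset":[2,0,2.4],"angular":[0,0,0]},{"grip":0.6,"offset":[3,0,3.6],"angular":[0,0,0]}]'
python3 -m crank '[{"grip":0.6,"offset":[1,0,1.2],"angular":[0,0,0]},{"grip":0.6,"offset":[2,0,2.4],"angular":[0,0,0]},{"grip":0.6,"offset":[3,0,3.6],"angular":[0,0,0]}]'
python3 -m crank '[{"grip":0.6,"offset":[1,0,1.2],"angular":[0,0,0]},{"grip":0.6,"offset":[2,0,2.4],"angular":[0,0,0]},{"grip":0.6,"offset":[3,0,3.6],"angular":[0,0,0]}]'
```

```text
t: 13.85
tcp_pos: [0.5874, 0.0147, 0.0009]
tool_rot: [0.594, 0.684, 0.277, -0.319]
force: [1.2, -4.7, 0.8]
finger_gap: 0.4
t: 14.15
tcp_pos: [0.5868, 0.0193, 0.0009]
tool_rot: [0.594, 0.684, 0.277, -0.319]
force: [0.8, -4.5, 0.6]
finger_gap: 0.4
t: 14.45
tcp_pos: [0.5861, 0.024, 0.0009]
tool_rot: [0.594, 0.684, 0.277, -0.32]
force: [1.2, -3.9, 1.1]
finger_gap: 0.399
t: 14.75
tcp_pos: [0.5855, 0.0286, 0.0009]
tool_rot: [0.594, 0.684, 0.277, -0.319]
force: [0.5, -4.9, 1.8]
finger_gap: 0.394
```

```bash
python3 -m crank '[{"grip":0.6,"offset":[1.3,0,1.5],"angular":[0,0,0]},{"grip":0.6,"offset":[2.6,0,3.1],"angular":[0,0,0]},{"grip":0.6,"offset":[3.9,0,4.6],"angular":[0,0,0]},{"grip":0.6,"offset":[5.1,0,6.1],"angular":[0,0,0]},{"grip":0.6,"offset":[6.4,0,7.7],"angular":[0,0,0]},{"grip":0.6,"offset":[7.7,0,9.2],"angular":[0,0,0]}]'
python3 look.py 12 scene top
python3 - <<'E'
from fit7 import *
from station import manip
st=manip.sense(); print("tcp",(local(DK,st['tcp_pos'])*1000).round(1))
import cv2
s=cv2.imread("pics/scene12.png")
cv2.imwrite("pics/s12.png",cv2.resize(s[150:260,270:420],None,fx=5,fy=5,interpolation=cv2.INTER_CUBIC))
s=cv2.imread("pics/top12.png")
cv2.imwrite("pics/t12.png",cv2.resize(s[130:240,230:380],None,fx=5,fy=5,interpolation=cv2.INTER_CUBIC))
E
```

```text
t: 15.35
tcp_pos: [0.5838, 0.0405, 0.0009]
tool_rot: [0.594, 0.684, 0.277, -0.319]
force: [0.8, -4.1, 1.6]
finger_gap: 0.398
[0.5838 0.0405 0.0009] 15.35 [ 0.83 -4.08  1.58]
tcp [  -2.5 -169.6]
```

View pics/s12.png

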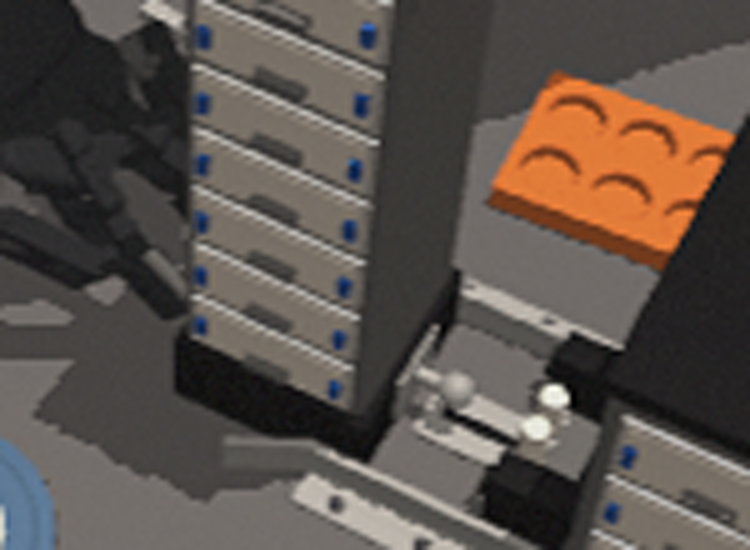

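View pics/t12.png

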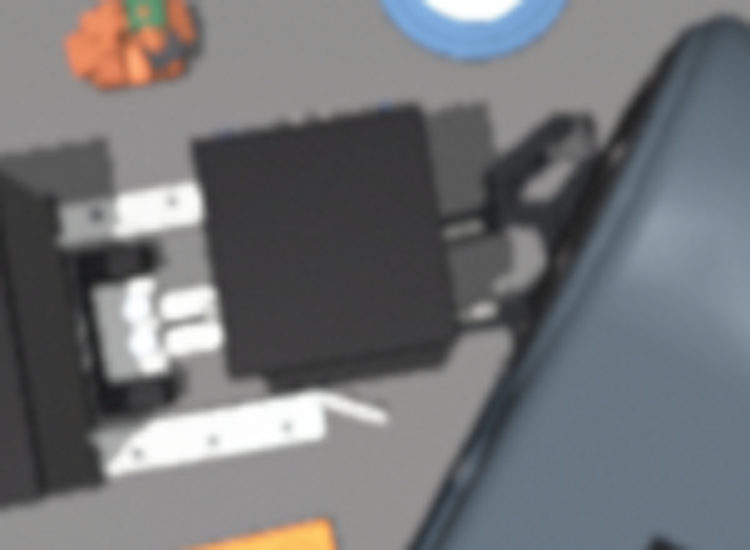

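```bash
python3 -m crank '[{"grip":0.6,"offset":[1.3,0,1.5],"angular":[0,0,0]},{"grip":0.6,"offset":[2.6,0,3.1],"angular":[0,0,0]},{"grip":0.6,"offset":[3.9,0,4.6],"angular":[0,0,0]},{"grip":0.6,"offset":[5.1,0,6.1],"angular":[0,0,0]}]' | grep -E "tcp|force"
python3 -m crank '[{"grip":0.6,"offset":[1,0,1.1],"angular":[0,0,0]},{"grip":0.6,"offset":[1.9,0,2.3],"angular":[0,0,0]},{"grip":0.6,"offset":[2.6,0,3.1],"angular":[0,0,0]}]'| grep -E "tcp|force"
python3 -m crank '[{"grip":0.6,"offset":[0.64,0,0.77],"angular":[0,0,0]},{"grip":0.6,"offset":[1.28,0,1.53],"angular":[0,0,0]}]'| grep -E "tcp|force"
python3 -m crank '[{"grip":0.6,"offset":[0.64,0,0.77],"angular":[0,0,0]},{"grip":0.6,"offset":[1.28,0,1.53],"angular":[0,0,0]}]'| grep -E "tcp|force"
```

```text
tcp_pos: [0.5827, 0.0484, 0.0009]
force: [0.9, -4.5, 1.4]
tcp_pos: [0.5821, 0.0524, 0.0009]
force: [0.5, -5.4, 2.7]
tcp_pos: [0.5818, 0.0543, 0.0009]
force: [0.5, -4.8, 2.3]
tcp_pos: [0.5816, 0.0562, 0.0009]
force: [1.2, -4.9, 1.1]
```

```bash
for k in 1; do
python3 -m crank '[{"grip":0.6,"offset":[0.64,0,0.77],"angular":[0,0,0]},{"grip":0.6,"offset":[1.28,0,1.53],"angular":[0,0,0]}]'| grep -E "tcp_pos|force"
python3 -m crank '[{"grip":0.6,"offset":[0.64,0,0.77],"angular":[0,0,0]},{"grip":0.6,"offset":[1.28,0,1.53],"angular":[0,0,0]}]'| grep -E "tcp_pos|force"
python3 -m crank '[{"grip":0.6,"offset":[0.64,0,0.77],"angular":[0,0,0]},{"grip":0.6,"offset":[1.28,0,1.53],"angular":[0,0,0]}]'| grep -E "tcp_pos|force"
done
```

```text
tcp_pos: [0.5813, 0.0582, 0.0009]
force: [0.2, -5.3, 2.3]
tcp_pos: [0.581, 0.0602, 0.0009]
force: [0.6, -4.6, 2.2]
tcp_pos: [0.5807, 0.0621, 0.0009]
force: [1.4, -5.2, 1.8]
```

```bash

python3 -m crank '[{"grip":0.6,"offset":[0.64,0,0.77],"angular":[0,0,0]},{"grip":0.6,"offset":[1.28,0,1.53],"angular":[0,0,0]}]'| grep -E "tcp_pos|force"
python3 -m crank '[{"grip":0.6,"offset":[0.64,0,0.77],"angular":[0,0,0]},{"grip":0.6,"offset":[1.28,0,1.53],"angular":[0,0,0]}]'| grep -E "tcp_pos|force"
python3 look.py 13 scene
python3 -c "
import cv2
s=cv2.imread('pics/scene13.png')
cv2.imwrite('pics/s13.png',cv2.resize(s[150:260,270:420],None,fx=5,fy=5,interpolation=cv2.INTER_CUBIC))"
```

```text
tcp_pos: [0.5805, 0.0641, 0.0009]
force: [0.2, -5.6, 1.3]
tcp_pos: [0.5801, 0.0661, 0.0009]
force: [0.1, -5.0, 2.6]
[0.5801 0.0661 0.0009] 17.55 [ 0.06 -5.    2.55]
```

View pics/s13.png

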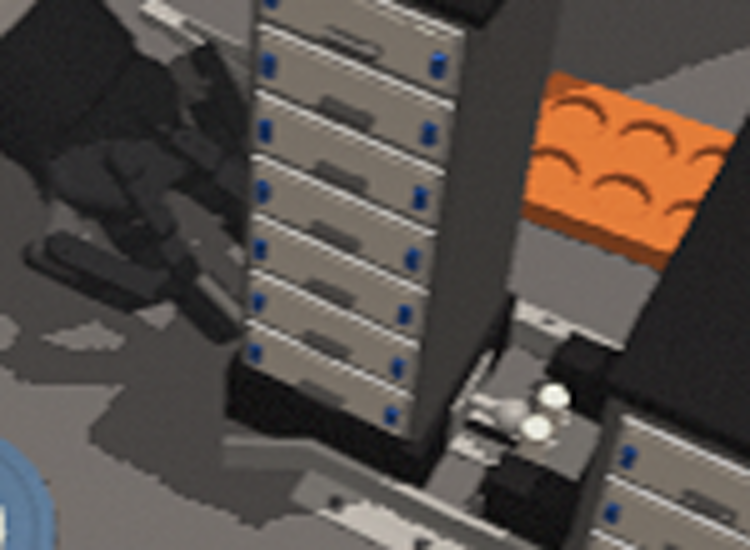

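The tower is upright and the ball (510,412) is just before the rollers (545,410). I'll go on in small steps.

```bash

python3 -m crank '[{"grip":0.6,"offset":[0.64,0,0.77],"angular":[0,0,0]},{"grip":0.6,"offset":[1.28,0,1.53],"angular":[0,0,0]}]'| grep -E "tcp_pos|force"
python3 -m crank '[{"grip":0.6,"offset":[0.64,0,0.77],"angular":[0,0,0]},{"grip":0.6,"offset":[1.28,0,1.53],"angular":[0,0,0]}]'| grep -E "tcp_pos|force"
```

```text
tcp_pos: [0.5799, 0.068, 0.0009]
force: [0.1, -4.6, 2.7]
tcp_pos: [0.5798, 0.0695, 0.0008]
force: [0.7, -8.7, 3.8]
```

```bash

python3 -m crank '[{"grip":0.6,"offset":[0.64,0,0.77],"angular":[0,0,0]},{"grip":0.6,"offset":[1.28,0,1.53],"angular":[0,0,0]}]'| grep -E "tcp_pos|force"
```

```text
tcp_pos: [0.5799, 0.07, 0.0008]
force: [0.2, -13.5, 5.6]
```

```bash

python3 -m crank '[{"grip":0.6,"offset":[0.3,0,0.36],"angular":[0,0,0]},{"grip":0.6,"offset":[0.3,0,0.36],"angular":[0,0,0]}]'| grep -E "tcp_pos|force"
python3 look.py 14 scene wrist
python3 -c "
import cv2
s=cv2.imread('pics/scene14.png')
cv2.imwrite('pics/s14.png',cv2.resize(s[150:260,270:420],None,fx=5,fy=5,interpolation=cv2.INTER_CUBIC))"
```

```text
tcp_pos: [0.58, 0.0702, 0.0008]
force: [-0.5, -11.1, 4.2]
[0.58   0.0702 0.0008] 18.4 [ -0.52 -11.13   4.22]
```

View pics/s14.png

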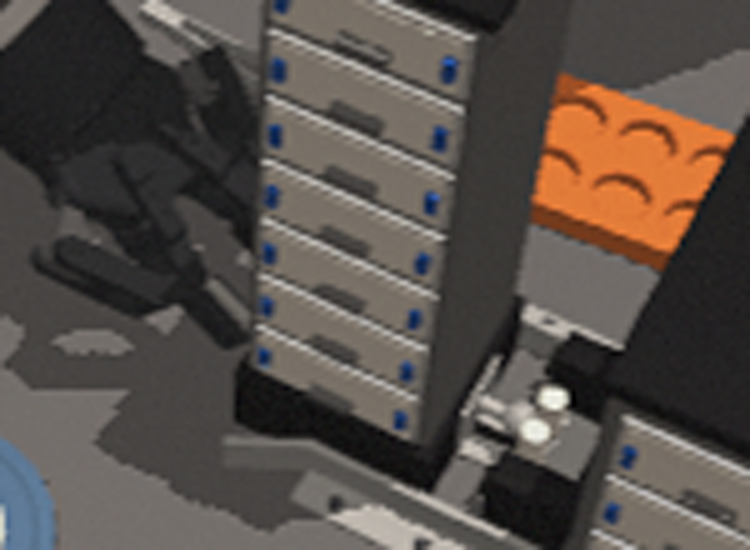

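View pics/wrist14.png

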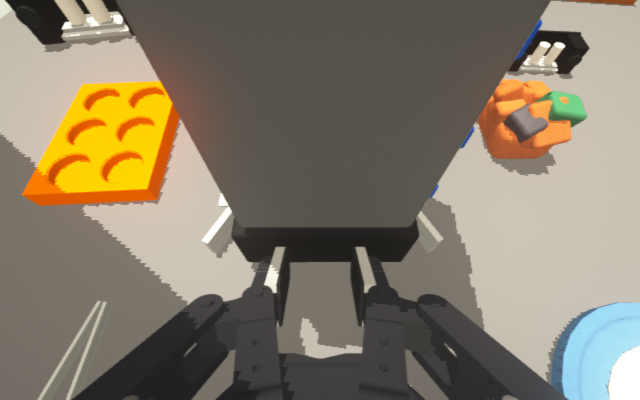

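```bash

python3 -m crank '[{"grip":0.6,"offset":[0.3,0,0.4],"angular":[0,0,0]},{"grip":0.6,"offset":[0.3,0,0.4],"angular":[0,0,0]}]'| grep -E "tcp_pos|force"
python3 -m crank '[{"grip":0.6,"offset":[0.3,0,0.4],"angular":[0,0,0]},{"grip":0.6,"offset":[0.3,0,0.4],"angular":[0,0,0]}]'| grep -E "tcp_pos|force"
```

```text
tcp_pos: [0.58, 0.0705, 0.0008]
force: [-0.8, -12.6, 5.2]
tcp_pos: [0.58, 0.0709, 0.0008]
force: [-0.6, -13.0, 5.3]
```

```bash

python3 -m crank '[{"grip":0.6,"offset":[0.3,0,0.4],"angular":[0,0,0]},{"grip":0.6,"offset":[0.3,0,0.4],"angular":[0,0,0]}]'| grep -E "tcp_pos|force"
```

```text
tcp_pos: [0.5801, 0.0713, 0.0008]
force: [-0.4, -13.2, 4.9]
```

```bash

python3 -m crank '[{"grip":0.6,"offset":[0.3,0,0.4],"angular":[0,0,0]},{"grip":0.6,"offset":[0.6,0,0.8],"angular":[0,0,0]}]'| grep -E "tcp_pos|force"
python3 -m crank '[{"grip":0.6,"offset":[0.3,0,0.4],"angular":[0,0,0]},{"grip":0.6,"offset":[0.6,0,0.8],"angular":[0,0,0]}]'| grep -E "tcp_pos|force"
```

```text
tcp_pos: [0.5801, 0.0722, 0.0007]
force: [-0.2, -13.0, 5.8]
tcp_pos: [0.5801, 0.0731, 0.0008]
force: [0.4, -13.9, 4.9]
```

```bash

python3 -m crank '[{"grip":0.6,"offset":[0.3,0,0.4],"angular":[0,0,0]},{"grip":0.6,"offset":[0.6,0,0.8],"angular":[0,0,0]}]'| grep -E "tcp_pos|force"
python3 -m crank '[{"grip":0.6,"offset":[0.3,0,0.4],"angular":[0,0,0]},{"grip":0.6,"offset":[0.6,0,0.8],"angular":[0,0,0]}]'| grep -E "tcp_pos|force"
```

```text
tcp_pos: [0.58, 0.0741, 0.0008]
force: [0.2, -12.5, 5.9]
tcp_pos: [0.5798, 0.0754, 0.0008]
force: [1.1, -12.3, 6.5]
```

```bash

python3 -m crank '[{"grip":0.6,"offset":[0.3,0,0.4],"angular":[0,0,0]},{"grip":0.6,"offset":[0.6,0,0.8],"angular":[0,0,0]}]'| grep -E "tcp_pos|force"
python3 -m crank '[{"grip":0.6,"offset":[0.3,0,0.4],"angular":[0,0,0]},{"grip":0.6,"offset":[0.6,0,0.8],"angular":[0,0,0]}]'| grep -E "tcp_pos|force"
python3 -m crank '[{"grip":0.6,"offset":[0.3,0,0.4],"angular":[0,0,0]},{"grip":0.6,"offset":[0.6,0,0.8],"angular":[0,0,0]}]'| grep -E "tcp_pos|force"
```

```text
tcp_pos: [0.5795, 0.0768, 0.0008]
force: [1.3, -10.4, 4.8]
tcp_pos: [0.5792, 0.0784, 0.0008]
force: [0.4, -8.1, 5.1]
tcp_pos: [0.5788, 0.08, 0.0008]
force: [1.1, -6.7, 3.7]
```

```bash

python3 -m crank '[{"grip":0.6,"offset":[0.3,0,0.4],"angular":[0,0,0]},{"grip":0.6,"offset":[0.6,0,0.8],"angular":[0,0,0]}]'| grep -E "tcp_pos|force"
python3 -m crank '[{"grip":0.6,"offset":[0.3,0,0.4],"angular":[0,0,0]},{"grip":0.6,"offset":[0.6,0,0.8],"angular":[0,0,0]}]'| grep -E "tcp_pos|force"
```

```text
tcp_pos: [0.5784, 0.0816, 0.0008]
force: [0.8, -5.2, 3.3]
tcp_pos: [0.578, 0.0831, 0.0007]
force: [1.7, -3.4, 2.4]
```

The push has peaked at about 14 N and is falling, so the rollers are drawing the ball in. Now I'll feel for the stop.

```bash

python3 -m crank '[{"grip":0.6,"offset":[0.3,0,0.4],"angular":[0,0,0]},{"grip":0.6,"offset":[0.6,0,0.8],"angular":[0,0,0]}]'| grep -E "tcp_pos|force"
python3 -m crank '[{"grip":0.6,"offset":[0.3,0,0.4],"angular":[0,0,0]},{"grip":0.6,"offset":[0.6,0,0.8],"angular":[0,0,0]}]'| grep -E "tcp_pos|force"
```

```text
tcp_pos: [0.5768, 0.0848, 0.0]
force: [0.3, -0.6, 0.2]
tcp_pos: [0.5764, 0.0858, -0.0002]
force: [-0.4, 0.3, -0.4]
```

```bash

python3 -m crank '[{"grip":0.6,"offset":[0.3,0,0.4],"angular":[0,0,0]},{"grip":0.6,"offset":[0.6,0,0.8],"angular":[0,0,0]}]'| grep -E "tcp_pos|force"
```

```text
tcp_pos: [0.577, 0.0862, -0.0]
force: [-0.5, -0.6, 0.2]
```

```bash

python3 -m crank '[{"grip":0.6,"offset":[0.3,0,0.4],"angular":[0,0,0]},{"grip":0.6,"offset":[0.3,0,0.4],"angular":[0,0,0]}]'| grep -E "tcp_pos|force"
```

```text
tcp_pos: [0.5771, 0.0864, 0.0]
force: [-0.3, -0.0, 0.8]
```

```bash

python3 -m crank '[{"grip":0.6,"offset":[0.4,0,0.4],"angular":[0,0,0]},{"grip":0.6,"offset":[0.7,0,0.7],"angular":[0,0,0]}]'| grep -E "tcp_pos|force"
python3 look.py 15 scene wrist
python3 -c "
import cv2
s=cv2.imread('pics/scene15.png')
cv2.imwrite('pics/s15.png',cv2.resize(s[150:260,270:420],None,fx=5,fy=5,interpolation=cv2.INTER_CUBIC))"
```

```text
tcp_pos: [0.5771, 0.0873, 0.0002]
force: [-0.3, 0.0, 0.2]
[5.771e-01 8.730e-02 2.000e-04] 21.9 [-0.33  0.02  0.22]
```

View pics/s15.png

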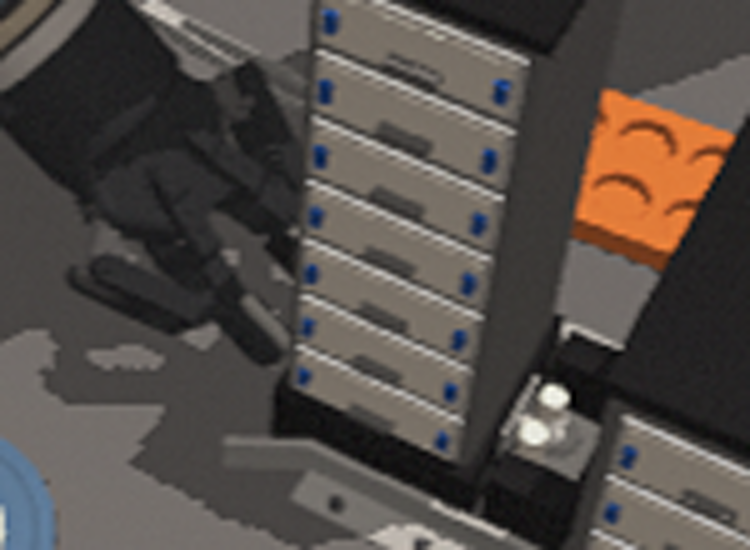

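View pics/wrist15.png

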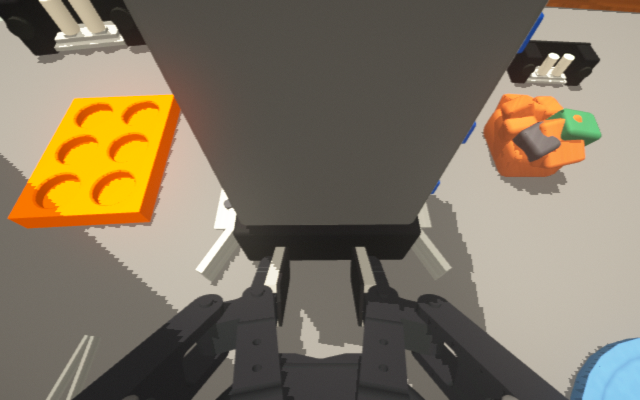

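The catch has snapped: the ball is behind the rollers and the foot is at the housing. I'll push on gently to feel the buffer.

```bash

python3 -m crank '[{"grip":0.6,"offset":[0.4,0,0.4],"angular":[0,0,0]},{"grip":0.6,"offset":[0.7,0,0.7],"angular":[0,0,0]}]'| grep -E "tcp_pos|force"
```

```text
tcp_pos: [0.5771, 0.0881, 0.0002]
force: [-0.4, -2.3, 0.3]
```

```bash

python3 -m crank '[{"grip":0.6,"offset":[0.4,0,0.4],"angular":[0,0,0]},{"grip":0.7,"offset":[0.6,0,0.7],"angular":[0,0,0]}]'| grep -E "tcp_pos|force"
```

```text
tcp_pos: [0.5766, 0.0876, -0.0002]
force: [-1.8, -7.2, 2.0]
```

```bash

python3 -m crank '[{"grip":0.6,"offset":[0.3,0,0.4],"angular":[0,0,0]},{"grip":0.6,"offset":[0.6,0,0.7],"angular":[0,0,0]}]'| grep -E "tcp_pos|force"
```

```text
tcp_pos: [0.5784, 0.0884, -0.0002]
force: [2.2, -6.3, 0.7]
```

```bash

python3 -m crank '[{"grip":0.6,"offset":[0.3,0,0.4],"angular":[0,0,0]},{"grip":0.6,"offset":[0.3,0,0.4],"angular":[0,0,0]}]'| grep -E "tcp_pos|force|gap"
```

```text
tcp_pos: [0.5784, 0.0884, -0.0002]
force: [1.2, -7.4, 0.6]
finger_gap: 0.403
```

```bash

python3 -m crank '[{"grip":0.6,"offset":[0.3,0,0.4],"angular":[0,0,0]},{"grip":0.6,"offset":[0.3,0,0.4],"angular":[0,0,0]}]'| grep -E "tcp_pos|force|gap"
```

```text
tcp_pos: [0.5784, 0.0884, -0.0003]
force: [0.5, -9.7, 0.7]
finger_gap: 0.405
```

```bash

python3 -m crank '[{"grip":0.6,"offset":[0.3,0,0.4],"angular":[0,0,0]},{"grip":0.6,"offset":[0.3,0,0.4],"angular":[0,0,0]}]'| grep -E "tcp_pos|force|gap"
```

```text
tcp_pos: [0.5784, 0.0884, -0.0003]
force: [0.6, -10.2, 1.9]
finger_gap: 0.402
```

```bash
python3 -m crank '[{"grip":0.6,"offset":[0.2,0,0.3],"angular":[0,0,0]},{"grip":0.6,"offset":[0.2,0,0.3],"angular":[0,0,0]}]'| grep -E "tcp_pos|force|gap"
```

```text
tcp_pos: [0.5784, 0.0884, -0.0003]
force: [0.3, -11.7, 2.8]
finger_gap: 0.394
```

The tower is hard against the stop: the force climbs to 11.7 N with no motion. I'll back straight off.

```bash
python3 -m crank '[{"grip":0.6,"offset":[-1.3,0,-1.5],"angular":[0,0,0]},{"grip":0.6,"offset":[-3.9,0,-4.6],"angular":[0,0,0]},{"grip":0.6,"offset":[-9,0,-11],"angular":[0,0,0]},{"grip":0.6,"offset":[-16,0,-19],"angular":[0,0,0]},{"grip":0.6,"offset":[-26,0,-31],"angular":[0,0,0]},{"grip":0.6,"offset":[-36,0,-43],"angular":[0,0,0]},{"grip":0.6,"offset":[-44,0,-60],"angular":[0,0,0]},{"grip":0.6,"offset":[-50,0,-85],"angular":[0,0,0]},{"grip":0.6,"offset":[-50,0,-105],"angular":[0,0,0]},{"grip":0.6,"offset":[-50,0,-105],"angular":[0,0,0]}]'
python3 look.py 16 scene wrist top
python3 -c "
import cv2
s=cv2.imread('pics/scene16.png')
cv2.imwrite('pics/s16.png',cv2.resize(s[150:260,270:420],None,fx=5,fy=5,interpolation=cv2.INTER_CUBIC))"
```

```text
t: 24.4
tcp_pos: [0.5947, -0.0238, 0.0306]
tool_rot: [0.595, 0.684, 0.278, -0.316]
force: [0.3, 0.4, 0.3]
finger_gap: 0.397
[ 0.5947 -0.0238  0.0306] 24.4 [0.29 0.44 0.34]
```

View pics/s16.png

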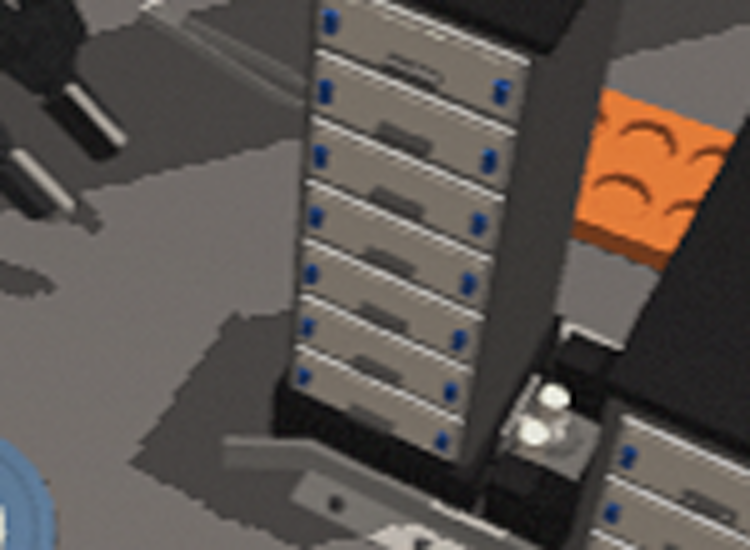

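View pics/top16.png

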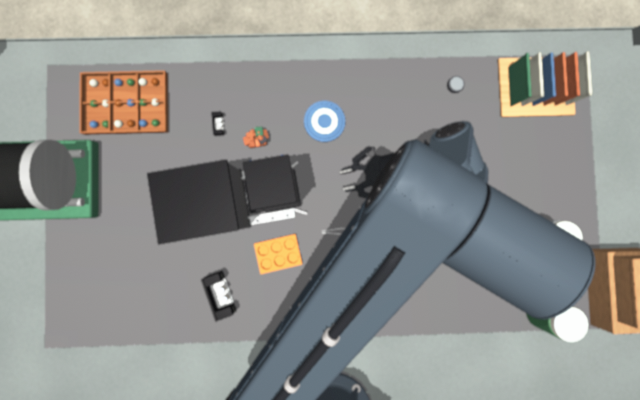

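View pics/wrist16.png

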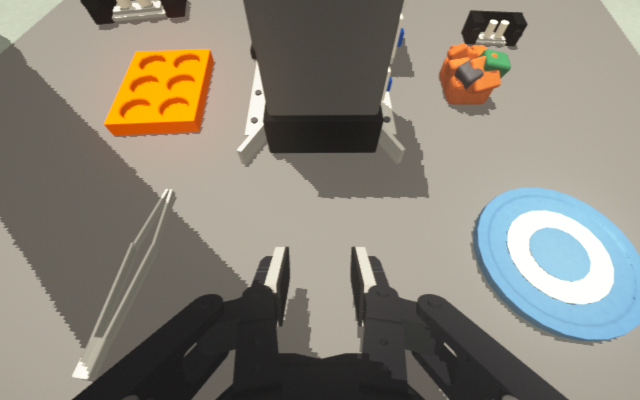

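```bash
python3 - <<'E'
from fit7 import *
from station import manip
S=lambda u,v:('scene',np.array([270+u/5,150+v/5]))
run([(*S(277,380),(.048,-.046,.04)),(*S(276,430),(.048,-.046,0)),(*S(556,318),(-.048,.046,.04)),(*S(547,50),(.044,.042,.3)) ],[.58,.1,.14])
print(manip.sense()['force'].round(2)); print(manip.sign_off())
E
```

```text
tower [0.5749 0.1186 0.0957] resid [0.5 0.9 4.  2.4]
dock frame mm [ -0.2 -91.5] rel yaw -0.0454
[ 0.29  0.68 -0.63]
the job is handed in; nothing more can be done
None
```

I slid the tower upright into the lane, and it snapped into the catch and stands against its stop. I then backed the gripper off and handed the job in at about 24 s of the 72 s.

- **Aligning:** I first turned the tower and brought it onto the centre line. Then I pushed low on the foot with both fingers until it was between the guides.
- **Snap:** The push rose from about 5 N to about 14 N over the next few millimetres. It then fell to zero as the catch drew the ball in.
- **Stop:** Pushing on, the force climbed from 6 N to 11.7 N with no further movement, so I took that as the buffers. The highest push I read was about 15 N in total. Readings come only at the end of each move, so a short peak in between would not show.
- **Last checks:** After I let go, the camera showed the tower in the same place, upright and between the guides, with the robot clear of it. I saw no change in the ore, mold, trivet and tweezer, though the arm partly hid the tweezer from above.

Four points were less clean:
- **First contact:** It was too high, near the top edge of the foot. I backed off and lowered the fingers for the rest.
- **Gripper typo:** I mistyped one gripper value near the end, so the fingers closed slightly for one step and were then reset.
- **Last camera fit:** It put the tower 91.5 mm from the unit, but from only four rough points. Its turn of -0.045 rad is not reliable.
- **Roller travel:** I could not measure it directly.

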